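Tip the empty bottles into the waste drawer

TASK

Clear the microscope bench: gather every empty square bottle lying on the bench into the scoop tray, pull the drawer unit's drawer open and tip the whole trayful over its spout into the drawer. Then set the tray back upright in the middle of its mat and push the drawer fully shut with all the bottles inside, leaving the lens case, dishes, flask and clear box where they stand.

Things in the scene. Friction and masses are not known exactly. Their poses are not given: they have to be found in the camera images.
- bottle0: an empty white square plastic bottle lying on its side, 34 x 34 mm across and 62 mm long with its round grey cap (24 mm across, 16 mm long) at one end; about 30 g. Origin at its centre (17 mm above what it lies on), x axis along its length towards the cap. One of up to five alike (absent: None)
- bottle1: an empty white square plastic bottle lying on its side, 34 x 34 mm across and 62 mm long with its round grey cap (24 mm across, 16 mm long) at one end; about 30 g. Origin at its centre (17 mm above what it lies on), x axis along its length towards the cap. One of up to five alike (absent: None)
- bottle2: an empty white square plastic bottle lying on its side, 34 x 34 mm across and 62 mm long with its round grey cap (24 mm across, 16 mm long) at one end; about 30 g. Origin at its centre (17 mm above what it lies on), x axis along its length towards the cap. One of up to five alike (absent: None)
- bottle3: an empty white square plastic bottle lying on its side, 34 x 34 mm across and 62 mm long with its round grey cap (24 mm across, 16 mm long) at one end; about 30 g. Origin at its centre (17 mm above what it lies on), x axis along its length towards the cap. One of up to five alike (absent: None)
- bottle4: an empty white square plastic bottle lying on its side, 34 x 34 mm across and 62 mm long with its round grey cap (24 mm across, 16 mm long) at one end; about 30 g. Origin at its centre (17 mm above what it lies on), x axis along its length towards the cap. One of up to five alike (absent: None)
- tray: aluminium scoop tray, 220 x 156 mm, 0.25 kg. Origin: middle of the underside; +x to the handle end, -x to the open spout. Floor 4 mm thick, flat from x = -70 to 106, then a 15 degree ramp up to the wall-less edge at -110. Side walls 40 mm high, inner faces y = +-74. Rear wall 40 high, x = 106 to 110; on it an upright grip tab, 12 mm thick (x), 70 wide (y), top 82 above the underside
- tray_tab (a point): point inside the tray's upright grip tab, at x = 104 mm, y = 0, z = 62 mm in the tray's frame: 20 mm under the tab's top edge and 22 mm above the rear wall's rim
- tray_spout (a point): middle of the tray's open spout edge (top of the ramp), at x = -110 mm, z = 14 mm in the tray's frame
- mat: the tray's mat: a flat grey mat, 270 x 210 x 3 mm, fixed to the bench. Origin at the centre of its underside; x along its length
- unit: a low grey drawer unit, 280 deep (x) x 280 wide (y) x 119 mm high, fixed to the bench, with one drawer in the face that looks towards the robot (its -x). Origin at the centre of its underside. A low rack of lenses stands on the rear of its top, 80 to 130 mm behind the middle
- unit_drawer0 (a joint): how far the drawer is pulled out towards the unit's -x, m: 0 shut, at most 0.198. The front panel is 15 mm thick and its top is 108 mm above the bench
- unit_drawer0_handle (a point): middle of the drawer's handle: a round steel bar 11 mm thick and 120 mm long along the unit's y, 35 mm clear of the front panel (centre to face), 81 mm above the bench; moves with the drawer
- drawer_floor (a point): centre of the drawer's inner floor, 22 mm above the bench, axes as the unit's; moves with the drawer. Inside, the drawer runs from x = -117 to +117 mm and y = +-117 mm, side walls 75 mm high above the floor; 85 mm of height under the unit's top
- lens_case: bystander: an upright round lens case, 58 mm across, 70 mm high, clear with a black cap; origin at the centre of its underside
- dish_stack: bystander: a stack of glass dishes, 63 mm across, 42 mm high; origin at the centre of its underside
- bulb_flask: bystander: a conical glass flask, 66 mm across, with a red bulb on top, 119 mm high; origin at the centre of its underside
- storage_box: bystander: an open clear plastic box, 170 x 110 x 80 mm; origin at the centre of its underside

How it is judged:
On the way, in this order (a step that is already met when the one before it is completed fails the run):
1. every bottle lies in the tray (x of bottle0 in the frame of tray between -0.115 and 0.106 m and y of bottle0 in the frame of tray between -0.074 and 0.074 m and z of bottle0 in the frame of tray between 0 and 0.065 m and x of bottle1 in the frame of tray between -0.115 and 0.106 m and y of bottle1 in the frame of tray between -0.074 and 0.074 m and z of bottle1 in the frame of tray between 0 and 0.065 m and x of bottle2 in the frame of tray between -0.115 and 0.106 m and y of bottle2 in the frame of tray between -0.074 and 0.074 m and z of bottle2 in the frame of tray between 0 and 0.065 m and x of bottle3 in the frame of tray between -0.115 and 0.106 m and y of bottle3 in the frame of tray between -0.074 and 0.074 m and z of bottle3 in the frame of tray between 0 and 0.065 m and x of bottle4 in the frame of tray between -0.115 and 0.106 m and y of bottle4 in the frame of tray between -0.074 and 0.074 m and z of bottle4 in the frame of tray between 0 and 0.065 m and angle between tray's own z axis and vertical below 0.15 rad), for 0.2 s.
2. the tray is tipped with its spout over the open drawer (angle between tray's own z axis and vertical above 0.3 rad and value of joint unit_drawer0 above 0.06 m and x of tray_spout in the frame of drawer_floor between -0.14 and 0.14 m and y of tray_spout in the frame of drawer_floor between -0.12 and 0.12 m), for 0.1 s.
At the end, for the whole second after the job is handed in: every bottle is inside the drawer, the drawer is shut to within 8 mm, and the tray stands upright (within 0.08 rad) and at rest on its mat, its middle within 50 mm of the mat's (x of bottle0 in the frame of drawer_floor between -0.125 and 0.125 m and y of bottle0 in the frame of drawer_floor between -0.125 and 0.125 m and z of bottle0 in the frame of drawer_floor between 0 and 0.08 m and x of bottle1 in the frame of drawer_floor between -0.125 and 0.125 m and y of bottle1 in the frame of drawer_floor between -0.125 and 0.125 m and z of bottle1 in the frame of drawer_floor between 0 and 0.08 m and x of bottle2 in the frame of drawer_floor between -0.125 and 0.125 m and y of bottle2 in the frame of drawer_floor between -0.125 and 0.125 m and z of bottle2 in the frame of drawer_floor between 0 and 0.08 m and x of bottle3 in the frame of drawer_floor between -0.125 and 0.125 m and y of bottle3 in the frame of drawer_floor between -0.125 and 0.125 m and z of bottle3 in the frame of drawer_floor between 0 and 0.08 m and x of bottle4 in the frame of drawer_floor between -0.125 and 0.125 m and y of bottle4 in the frame of drawer_floor between -0.125 and 0.125 m and z of bottle4 in the frame of drawer_floor between 0 and 0.08 m and value of joint unit_drawer0 below 0.008 m and angle between tray's own z axis and vertical below 0.08 rad and horizontal distance between tray and mat below 0.05 m and height (world z) of tray below 0.012 m and linear speed of tray below 0.03 m/s); the robot touches nothing.
It fails at once if the lens case, dish stack, flask or clear box is moved more than 40 mm from its place or knocked over (distance of any of lens_case, dish_stack, bulb_flask, storage_box from where it was at the start of the episode above 0.04 m or angle between any of lens_case, dish_stack, bulb_flask, storage_box's own z axis and vertical above 0.6 rad).
Of bottle0, bottle1, bottle2, bottle3, bottle4 only 3 to 5 are there at a start; the rules pass over those that are not, and their reading is None.
At some moment in a run one of bottle0, bottle1, bottle2, bottle3, bottle4 may be knocked a few centimetres aside while the robot is not near it.
It also fails if it takes over 210 s, if anything falls off the work surface, if the arm or the gripper's body presses on something with over 40 N, if the wrist force passes 120 N, or if a joint passes its speed limit or range.

ROBOT

A 6-joint arm with a two-finger parallel gripper is mounted at the origin on the work surface. World frame = base frame: x ahead of the robot, y to its left, z up, the work surface at z = 0. Lengths are in m, angles in rad, forces in N, time in s.
With the tool pointing down it reaches from about 0.35 to 0.775 m from the base axis. Payload 7.3 kg.
Tool frame: the origin (TCP) lies at the very end of the fingers, on their centre line; the grasp point (between the pads) lies 19 mm behind it; z points along the fingers, y is the line along which they close (so a half turn about z gives the same grasp; the last joint's range is limited). The gripper opens to 92 mm and grips with 3 to 60 N. Pads are 19 mm wide; open, the fingers measure 130 mm over their backs; the gripper's body (75 mm by 190 mm) begins 47 mm behind the grasp point.
Start: joints at [1.123, 0.342, 1.524, -0, 1.275, -0.146], TCP at [0.156, 0.501, 0.227] pointing down, gripper open.
Joint ranges: [-2.53, 2.53], [-0.77, 2.02], [0.04, 2.7], [-1, 4.14], [0.28, 2.66], [-3.11, 3.11]. Speed limits (rad/s): [2.57, 2.57, 3.14, 3.14, 3.14, 3.14].

INTERFACE

Orientations are given as [roll, pitch, yaw] about the fixed x, y, z axes, in that order (R = Rz(yaw) Ry(pitch) Rx(roll)).
In Python, from cell import telemetry, eyes, job gives the robot as it stands.
- The arm moves only by the tool apply_moves, never from a script. Its arguments are lists of equal length, an entry for each row: "delta_pos": the shift along the world's x, y, z each as a share of 0.4 m, from -1 to 1, a list of three; "dr": the turn, a rotation vector about the world's x, y, z each as a share of 0.5 rad, from -1 to 1, a list of three; "jaw": the opening, from 0 (shut) to 1 (fully open). A call has 1 to 8 rows; each row is the pose to reach, as a shift and turn from the pose commanded when the call began; what a row does not reach only later rows make up. A row lasts 1/12 s, in which the tool goes at most 41.7 mm and 7.16 degrees, less where a joint would pass 70% of its speed; a pose out of reach is approached as far as the arm can. A call with a number of a shift or a turn outside -1 to 1 is refused whole. A call with a gripper value outside its range is refused whole. The fingers move at their own pace and stop on an object; "force" is the grip in N (left out, the last holds). Time passes only in rows, so rows that repeat a pose let the fingers close. It gives the time, the measured TCP pose, the force, the opening and the grip force at its end, in the units of the state.
- telemetry.observe(): the state, without advancing time (a new reading comes with each control period).
- eyes.read_camera(name): name is "side" or "top" or "wrist"; returns the picture (400x640x3 uint8, red, green, blue); there is no depth.
- eyes.camera_model(name): a dict with "vertical_fov" (degrees; the focal length in pixels is half the picture's height over the tangent of half this angle, whatever the lens; pixels are square), "cx", "cy" (the principal point, pixels), "rvec" (rotation vector, rad) and "tvec" (3), from world to camera coordinates, as OpenCV has them; the wrist camera has in their place "hand_eye" (4x4, takes a point from camera to tool coordinates, whose origin is the TCP and whose axes are the flange's). Camera axes: x right, y down, z forward; pixel columns grow to the right and rows downward; lengths in m; the calibration is good to about 2 mm. A picture is of the moment at which its call begins: read the wrist's pose just before it. camera_model takes no time and is no camera call.
- job.hand_in(): hands the job in; it is judged then, once.
The state is a dict: "time": time; "qpos": joint angles; "qvel": joint speeds; "joint_efforts": joint torques, N m; "tool_pos": TCP position; "tool_rot": TCP orientation; "contact_force": force on the tool from outside, world axes, zero at the start; "torque": the same for the moment, N m; "opening": finger opening in m; "grip_force": force on a finger pad.
Only numpy, scipy, OpenCV 4.12 (cv2) and the standard library are available. Lean on these libraries where they do the work, as an engineer would, in place of code of your own. Each camera call takes 0.05 s, during which the arm holds its last target. There are 200 camera calls.

## Working session

There is one attempt and no reset: what is moved stays moved. The work goes in short steps, Python scripts to look and compute and a tool call to move; the robot and the scene stay as the last step left them, time stands still between calls to the robot, and variables do not carry over. Pictures are saved under pics/ and viewed, at most 18 in all, crops included, and the job is handed in when it is done.

Besides the shell and the picture viewer there is one more tool, called by a JSON object that holds its "name" and its "arguments", one argument or row to a line. apply_moves: Moves the arm, as the interface text tells. Its arguments: {"type":"object","properties":{"delta_pos":{"type":"array"},"dr":{"type":"array"},"jaw":{"type":"array"},"force":{"type":"number"}},"required":["delta_pos","dr","jaw"]}

```bash
ls; mkdir -p pics
python3 - <<'E'
from cell import telemetry, eyes
import cv2
print(telemetry.observe())
for n in ("side","top"):
    im=eyes.read_camera(n); cv2.imwrite(f"pics/{n}0.png",im[:,:,::-1]); print(n,eyes.camera_model(n))
print(eyes.camera_model("wrist"))
E
```

```text
pics
{'time': 0.0, 'qpos': array([ 1.12303370e+00,  3.42691621e-01,  1.52499926e+00, -3.50696856e-05,
        1.27541880e+00, -1.45982457e-01]), 'qvel': array([-0.00256375, -0.00122307,  0.00102933,  0.00044085, -0.0002572 ,
       -0.00017164]), 'joint_efforts': array([ 7.98252240e-04, -4.31248248e+01, -2.44223696e+01,  7.17568165e-02,
        5.58746082e-02, -8.15874114e-05]), 'tool_pos': array([0.15584276, 0.50090978, 0.22606731]), 'tool_rot': array([-3.14008689e+00, -1.87494647e-04,  2.83982257e+00]), 'contact_force': array([-1.19100651, -0.07610067, -0.5010464 ]), 'torque': array([ 0.04560139,  0.03879237, -0.00646006]), 'grip_force': 0.0, 'opening': 0.09232661734134756}
side {'vertical_fov': 44.53019350542549, 'cx': 311.83933757349206, 'cy': 213.26172605219278, 'rvec': array([ 0.15241299, -2.87034374,  1.19102071]), 'tvec': array([0.58255495, 0.07429302, 1.71067996])}
top {'vertical_fov': 54.924127933650965, 'cx': 317.07299405925386, 'cy': 197.16791321286797, 'rvec': array([ 2.13989059, -2.05414842,  0.23360461]), 'tvec': array([0.02954962, 0.57786853, 0.92844903])}
{'vertical_fov': 65.02461189225825, 'cx': 322.3968054859424, 'cy': 201.16837079200334, 'hand_eye': array([[-1.34317751e-03, -9.55744846e-01, -2.94193788e-01,
         7.87425291e-02],
       [ 9.99998654e-01, -1.00638626e-03, -1.29617698e-03,
        -3.41258442e-04],
       [ 9.42741885e-04, -2.94195133e-01,  9.55744911e-01,
        -1.60132891e-01],
       [ 0.00000000e+00,  0.00000000e+00,  0.00000000e+00,
         1.00000000e+00]])}
```

View pics/top0.png

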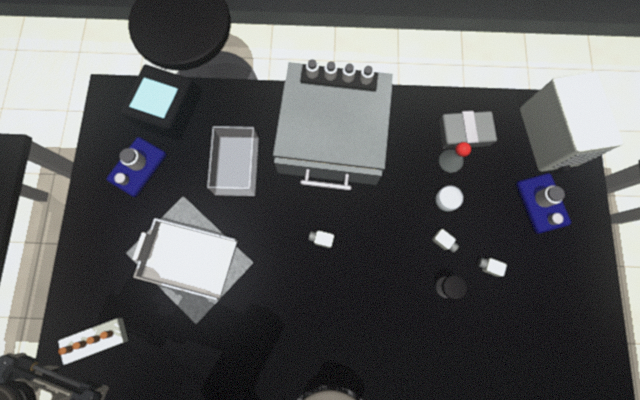

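View pics/side0.png

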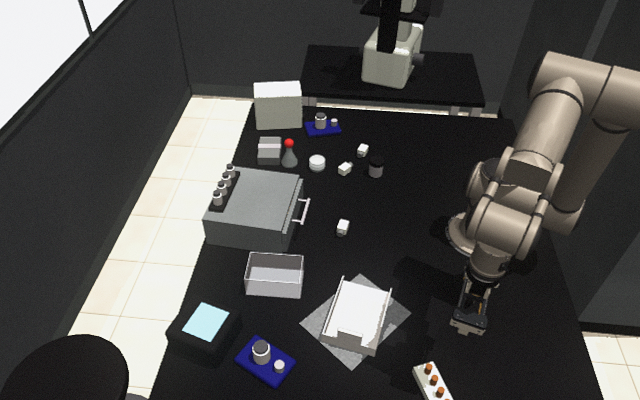

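The top view shows three bottles at (321,239), (446,240) and (493,267). The tray is at (190,258) with its tab on the left, and the box is at (233,160). The drawer handle runs from (303,184) to (350,187). The dish is at (449,198), the flask at (452,157) and the lens case at (451,287). Next I'll compute positions.

```bash
cat > h.py <<'E'
import numpy as np, cv2
from scipy.spatial.transform import Rotation as R
from cell import telemetry, eyes, job
def cam(n):
    m=eyes.camera_model(n); f=200/np.tan(np.radians(m["vertical_fov"])/2)
    if "rvec" in m:
        Rc=R.from_rotvec(m["rvec"]).as_matrix(); o=-Rc.T@m["tvec"]; A=Rc.T
    else:
        s=telemetry.observe(); T=R.from_euler('xyz',s["tool_rot"]).as_matrix(); H=np.array(m["hand_eye"])
        A=T@H[:3,:3]; o=T@H[:3,3]+s["tool_pos"]
    return A,o,f,m["cx"],m["cy"]
def ray(c,px,z):
    A,o,f,cx,cy=c; px=np.atleast_2d(px).astype(float)
    d=np.c_[(px[:,0]-cx)/f,(px[:,1]-cy)/f,np.ones(len(px))]@A.T
    return o+d*((z-o[2])/d[:,2])[:,None]
def blobs(im,mask,lo,hi):
    cs,_=cv2.findContours(mask.astype(np.uint8),cv2.RETR_EXTERNAL,cv2.CHAIN_APPROX_NONE)
    return [k for k in cs if lo<cv2.contourArea(k)<hi]
def st():
    s=telemetry.observe(); print("t%.1f"%s["time"],"tcp",s["tool_pos"].round(4),"rot",s["tool_rot"].round(3),"F",s["contact_force"].round(1),"open %.4f grip %.1f"%(s["opening"],s["grip_force"]),"q",s["qpos"].round(2))
E
python3 - <<'E'
from h import *
im=cv2.imread("pics/top0.png"); c=cam("top"); g=im.min(2)
print("cam",c[1])
for k in blobs(im,(g>150),40,30000):
    (x,y),wh,a=cv2.minAreaRect(k)
    if 120<x<510 and 130<y<330: print((x,y),wh,a,cv2.contourArea(k),ray(c,cv2.boxPoints(((x,y),wh,a)),0.034 if cv2.contourArea(k)<1000 else 0.004).round(3)[:,:2].tolist())
P=lambda n,p,z:print(n,ray(c,p,z).round(3)[:,:2].tolist())
P("handle",[(303,184),(350,187)],.087)
P("unit top front edge",[(275,158),(384,170)],.119); P("unit top rear",[(288,64),(393,74)],.119)
P("mat corners",[(182,197),(253,262),(197,322),(127,252)],.003)
P("box rim",[(210,127),(254,126),(257,192),(208,193)],.08)
P("dish",[(449,198)],.042);P("lens",[(453,287)],.07);P("bulb",[(463,149)],.105)
E
python3 - <<'E'
import cv2
im=cv2.imread("pics/top0.png")[190:330,120:340]
cv2.imwrite("pics/c1.png",cv2.resize(im,None,fx=3.6,fy=3.6,interpolation=cv2.INTER_CUBIC))
E
```

```text
cam [0.35101984 0.04191065 1.03530256]
(172.0, 293.5) (20.50609588623047, 7.77817440032959) 45.0 88.0 [[0.329, 0.436], [0.343, 0.424], [0.309, 0.383], [0.295, 0.395]]
(496.00006103515625, 267.0000305175781) (18.973663330078125, 13.281564712524414) 18.434947967529297 214.0 [[0.409, -0.383], [0.442, -0.396], [0.428, -0.441], [0.396, -0.428]]
(135.45225524902344, 249.6578369140625) (13.802367210388184, 37.473976135253906) 10.491477012634277 189.5 [[0.38, 0.538], [0.476, 0.535], [0.471, 0.498], [0.375, 0.502]]
(321.058837890625, 237.76470947265625) (22.79834747314453, 13.096922874450684) 14.03624439239502 222.0 [[0.465, 0.071], [0.498, 0.064], [0.486, 0.006], [0.453, 0.013]]
(447.05389404296875, 240.4307861328125) (23.417449951171875, 12.892751693725586) 37.87498474121094 224.0 [[0.486, -0.255], [0.514, -0.276], [0.478, -0.323], [0.451, -0.302]]
(195.12513732910156, 260.8979797363281) (107.53479766845703, 66.42597198486328) 18.083444595336914 5347.0 [[0.359, 0.527], [0.529, 0.496], [0.45, 0.21], [0.286, 0.251]]
(194.09364318847656, 212.86114501953125) (55.31187438964844, 23.2963256835937
[... 361 characters left out ...]
 180.5 [[0.62, 0.099], [0.663, 0.096], [0.651, -0.037], [0.608, -0.033]]
(327.5606384277344, 165.99232482910156) (106.03783416748047, 4.327469825744629) 6.8090500831604 321.5 [[0.678, 0.173], [0.69, 0.173], [0.666, -0.115], [0.654, -0.114]]
(234.0, 163.5) (38.0, 61.0) -0.0 1844.5 [[0.588, 0.336], [0.767, 0.354], [0.772, 0.245], [0.592, 0.231]]
handle [[0.604, 0.09], [0.601, -0.03]]
unit top front edge [[0.66, 0.162], [0.64, -0.111]]
unit top rear [[0.924, 0.145], [0.906, -0.134]]
mat corners [[0.576, 0.426], [0.408, 0.216], [0.25, 0.348], [0.42, 0.554]]
box rim [[0.753, 0.346], [0.761, 0.229], [0.58, 0.207], [0.573, 0.332]]
dish [[0.594, -0.296]]
lens [[0.364, -0.288]]
bulb [[0.709, -0.315]]
```

View pics/c1.png

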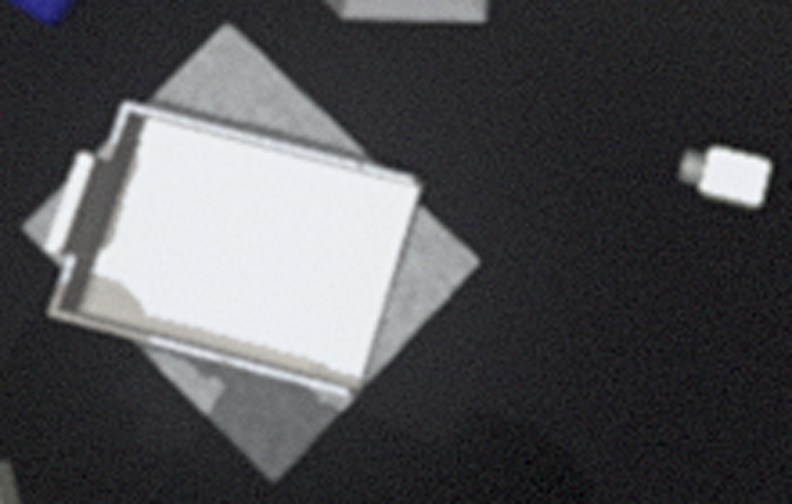

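The crop shows the tray rim corners at crop (127,103), (50,315), (422,185) and (348,393). The tab's top edge runs from about (85,152) to (50,250). The nearest bottle's cap points left.

{"name": "apply_moves", "arguments": {
  "delta_pos": [
    [0.267, -0.386, -0.09],
    [0.267, -0.386, -0.09],
    [0.267, -0.386, -0.09],
    [0.267, -0.386, -0.09],
    [0.267, -0.386, -0.09]
  ],
  "dr": [
    [0, 0, -1],
    [0, 0, -1],
    [0, 0, -1],
    [0, 0, -1],
    [0, 0, -1]
  ],
  "jaw": [0.8, 0.8, 0.8, 0.8, 0.8],
  "force": 20
}}

```text
time: 0.52
tool_pos: [0.2636, 0.3438, 0.1897]
tool_rot: [-3.14, 0.001, 2.332]
contact_force: [0.5, 1.6, 0.8]
opening: 0.0737
grip_force: 0.0
```

{"name": "apply_moves", "arguments": {
  "delta_pos": [
    [0.267, -0.386, -0.09],
    [0.267, -0.386, -0.09],
    [0.267, -0.386, -0.09],
    [0.267, -0.386, -0.09],
    [0.267, -0.386, -0.09]
  ],
  "dr": [
    [0, 0, -1],
    [0, 0, -1],
    [0, 0, -1],
    [0, 0, -1],
    [0, 0, -1]
  ],
  "jaw": [0.8, 0.8, 0.8, 0.8, 0.8]
}}

```text
time: 0.93
tool_pos: [0.3709, 0.1896, 0.154]
tool_rot: [-3.141, 0.001, 1.831]
contact_force: [0.7, -0.3, 0.3]
opening: 0.0732
grip_force: 0.0
```

{"name": "apply_moves", "arguments": {
  "delta_pos": [
    [0.267, -0.386, -0.09],
    [0.267, -0.386, -0.09],
    [0.267, -0.386, -0.09],
    [0.267, -0.386, -0.09],
    [0.267, -0.386, -0.09],
    [0.267, -0.386, -0.09],
    [0.267, -0.386, -0.09]
  ],
  "dr": [
    [0, 0, -0.956],
    [0, 0, -0.956],
    [0, 0, -0.956],
    [0, 0, -0.956],
    [0, 0, -0.956],
    [0, 0, -0.956],
    [0, 0, -0.956]
  ],
  "jaw": [0.8, 0.8, 0.8, 0.8, 0.8, 0.8, 0.8]
}}

```text
time: 1.52
tool_pos: [0.4763, 0.0371, 0.118]
tool_rot: [-3.14, 0.0, 1.359]
contact_force: [0.1, 0.6, 0.8]
opening: 0.0735
grip_force: 0.0
```

Run:
```python
from h import *
st(); c=cam("wrist"); im=eyes.read_camera("wrist")[:,:,::-1].copy(); cv2.imwrite("pics/w1.png",im)
for k in blobs(im,im.min(2)>130,300,60000):
    r=cv2.minAreaRect(k); print(r, ray(c,cv2.boxPoints(r),.034).round(3)[:,:2].tolist())
c=cam("top"); s=lambda p:[(a/3.6+120,b/3.6+190) for a,b in p]
print("rim",ray(c,s([(127,103),(50,315),(422,185),(348,393)]),.04).round(3)[:,:2].tolist())
print("tab",ray(c,s([(85,152),(50,250)]),.082).round(3)[:,:2].tolist())
```

```text
t1.5 tcp [0.4763 0.0371 0.118 ] rot [-3.14   0.     1.359] F [0.1 0.6 0.8] open 0.0735 grip 0.0 q [-0.08  0.38  1.8   0.    0.96  0.13]
((239.5, 392.5), (13.0, 343.0), 90.0) [[0.189, -0.094], [0.523, -0.166], [0.521, -0.183], [0.181, -0.11]]
((322.5, 317.0), (64.0, 277.0), 90.0) [[0.341, -0.009], [0.582, -0.061], [0.576, -0.131], [0.317, -0.076]]
((37.77541732788086, 295.718505859375), (79.93325805664062, 102.26737976074219), 6.418786525726318) [[0.142, -0.03], [0.206, 0.064], [0.268, 0.042], [0.211, -0.055]]
((422.1297302246094, 257.578369140625), (62.696956634521484, 32.440216064453125), 62.10273361206055) [[0.529, -0.003], [0.555, 0.006], [0.574, -0.052], [0.547, -0.062]]
((222.88580322265625, 257.8390808105469), (32.588233947753906, 63.235294342041016), 28.07248878479004) [[0.352, -0.005], [0.393, 0.04], [0.413, 0.022], [0.372, -0.025]]
((324.5, 199.0), (76.0, 41.0), 90.0) [[0.471, 0.076], [0.502, 0.069], [0.49, 0.006], [0.456, 0.013]]
((575.5, 174.0), (348.0, 127.0), 90.0) [[0.634, 0.153], [0.718, 0.135], [0.741, -0.165], [0.623, -0.14]]
rim [[0.507, 0.475], [0.355, 0.509], [0.457, 0.255], [0.31, 0.294]]
tab [[0.465, 0.481], [0.398, 0.496]]
```

View pics/w1.png

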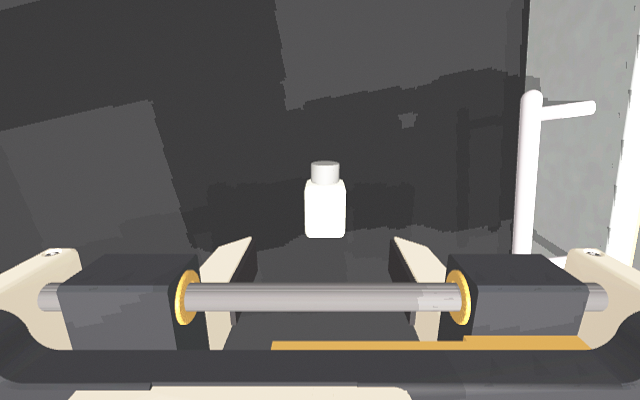

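The wrist view shows the bottle centred between the fingers at (325,200), cap up. I'll descend, grip and lift.

{"name": "apply_moves", "arguments": {
  "delta_pos": [
    [0, -0.01, -0.28],
    [0, -0.01, -0.28],
    [0, -0.01, -0.28],
    [0, -0.01, -0.28],
    [0, -0.01, -0.28]
  ],
  "dr": [
    [0, 0, 0],
    [0, 0, 0],
    [0, 0, 0],
    [0, 0, 0],
    [0, 0, 0]
  ],
  "jaw": [0.8, 0.8, 0.8, 0.8, 0.8]
}}

```text
time: 1.98
tool_pos: [0.4751, 0.0353, 0.0065]
tool_rot: [-3.138, 0.0, 1.364]
contact_force: [0.1, 0.0, 0.2]
opening: 0.0734
grip_force: 0.0
```

{"name": "apply_moves", "arguments": {
  "delta_pos": [
    [0, 0, 0],
    [0, 0, 0],
    [0, 0, 0],
    [0, 0, 0],
    [0, 0, 0.3],
    [0, 0, 0.3],
    [0, 0, 0.3],
    [0, 0, 0.3]
  ],
  "dr": [
    [0, 0, 0],
    [0, 0, 0],
    [0, 0, 0],
    [0, 0, 0],
    [0, 0, 0],
    [0, 0, 0],
    [0, 0, 0],
    [0, 0, 0]
  ],
  "jaw": [0, 0, 0, 0, 0, 0, 0, 0],
  "force": 15
}}

```text
time: 2.65
tool_pos: [0.4805, 0.0338, 0.1341]
tool_rot: [3.128, -0.002, 1.362]
contact_force: [1.9, -0.4, -0.1]
opening: 0.0249
grip_force: 0.0
```

{"name": "apply_moves", "arguments": {
  "delta_pos": [
    [0, 0, 0],
    [0, 0, 0],
    [0, 0, 0]
  ],
  "dr": [
    [0, 0, 0],
    [0, 0, 0],
    [0, 0, 0]
  ],
  "jaw": [0, 0, 0]
}}

```text
time: 2.9
tool_pos: [0.4756, 0.0341, 0.126]
tool_rot: [-3.14, 0.0, 1.362]
contact_force: [0.3, 0.3, 0.1]
opening: 0.005
grip_force: 0.0
```

Run:
```python
from h import *
st(); im=eyes.read_camera("wrist")[:,:,::-1].copy(); cv2.imwrite("pics/w2.png",im)
```

```text
t2.9 tcp [0.4756 0.0341 0.126 ] rot [-3.14   0.     1.362] F [0.3 0.3 0.1] open 0.0050 grip 0.0 q [-0.09  0.37  1.8  -0.    0.98  0.12]
```

View pics/w2.png

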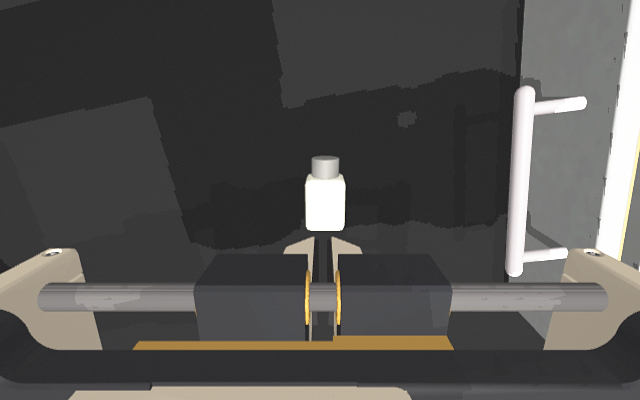

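The bottle is untouched at (325,205). The fingers are slow (about 0.1 m/s) and lifted off before they had closed. I'll retry with a longer close.

{"name": "apply_moves", "arguments": {
  "delta_pos": [
    [0, 0, 0],
    [0, 0, 0],
    [0, 0, 0],
    [0, 0, -0.1],
    [0, 0, -0.2],
    [0, 0, -0.3],
    [0, 0, -0.3],
    [0, 0, -0.3]
  ],
  "dr": [
    [0, 0, 0],
    [0, 0, 0],
    [0, 0, 0],
    [0, 0, 0],
    [0, 0, 0],
    [0, 0, 0],
    [0, 0, 0],
    [0, 0, 0]
  ],
  "jaw": [0.6, 0.6, 0.6, 0.6, 0.6, 0.6, 0.6, 0.6]
}}

```text
time: 3.62
tool_pos: [0.4756, 0.0341, 0.0048]
tool_rot: [-3.138, 0.0, 1.362]
contact_force: [0.1, -0.8, -0.0]
opening: 0.0505
grip_force: 0.0
```

{"name": "apply_moves", "arguments": {
  "delta_pos": [
    [0, 0, 0],
    [0, 0, 0],
    [0, 0, 0],
    [0, 0, 0],
    [0, 0, 0],
    [0, 0, 0],
    [0, 0, 0]
  ],
  "dr": [
    [0, 0, 0],
    [0, 0, 0],
    [0, 0, 0],
    [0, 0, 0],
    [0, 0, 0],
    [0, 0, 0],
    [0, 0, 0]
  ],
  "jaw": [0, 0, 0, 0, 0, 0, 0],
  "force": 15
}}

```text
time: 4.2
tool_pos: [0.4767, 0.0341, 0.0074]
tool_rot: [3.14, -0.0, 1.362]
contact_force: [-1.6, 0.0, 6.6]
opening: 0.0338
grip_force: 15.0
```

Bottle A is gripped. I'll carry it to the tray.

{"name": "apply_moves", "arguments": {
  "delta_pos": [
    [0, 0, 0.29],
    [0, 0, 0.29],
    [-0.018, 0.32, 0.29],
    [-0.018, 0.32, 0.29],
    [-0.018, 0.32, 0.29],
    [-0.018, 0.32, 0.29],
    [-0.018, 0.32, 0.29],
    [-0.018, 0.32, 0.29]
  ],
  "dr": [
    [0, 0, 0],
    [0, 0, 0],
    [0, 0, 1],
    [0, 0, 1],
    [0, 0, 1],
    [0, 0, 1],
    [0, 0, 1],
    [0, 0, 1]
  ],
  "jaw": [0, 0, 0, 0, 0, 0, 0, 0]
}}

```text
time: 4.87
tool_pos: [0.4689, 0.1622, 0.1226]
tool_rot: [-3.141, 0.0, 1.86]
contact_force: [0.4, -0.4, -1.0]
opening: 0.0341
grip_force: 15.0
```

{"name": "apply_moves", "arguments": {
  "delta_pos": [
    [-0.018, 0.32, 0],
    [-0.018, 0.32, 0],
    [-0.018, 0.32, 0],
    [-0.018, 0.32, 0],
    [-0.018, 0.32, 0]
  ],
  "dr": [
    [0, 0, 1],
    [0, 0, 1],
    [0, 0, 1],
    [0, 0, 1],
    [0, 0, 1]
  ],
  "jaw": [0, 0, 0, 0, 0]
}}

```text
time: 5.28
tool_pos: [0.4618, 0.2905, 0.1218]
tool_rot: [-3.14, -0.0, 2.364]
contact_force: [-0.5, -0.6, -0.7]
opening: 0.0334
grip_force: 15.0
```

{"name": "apply_moves", "arguments": {
  "delta_pos": [
    [-0.019, 0.3225, 0],
    [-0.019, 0.3225, 0],
    [-0.019, 0.3225, 0],
    [-0.019, 0.3225, 0],
    [-0.019, 0.3225, 0],
    [-0.019, 0.3225, 0]
  ],
  "dr": [
    [0, 0, 1],
    [0, 0, 1],
    [0, 0, 1],
    [0, 0, 1],
    [0, 0, 1],
    [0, 0, 1]
  ],
  "jaw": [0, 0, 0, 0, 0, 0]
}}

```text
time: 5.78
tool_pos: [0.4549, 0.4169, 0.1219]
tool_rot: [-3.139, -0.001, 2.852]
contact_force: [-0.6, -0.5, -0.4]
opening: 0.0339
grip_force: 15.0
```

{"name": "apply_moves", "arguments": {
  "delta_pos": [
    [0, 0, -0.1],
    [0, 0, -0.2],
    [0, 0, -0.26],
    [0, 0, -0.26],
    [0, 0, -0.26],
    [0, 0, -0.26]
  ],
  "dr": [
    [0, 0, 0.13],
    [0, 0, 0.13],
    [0, 0, 0.13],
    [0, 0, 0.13],
    [0, 0, 0.13],
    [0, 0, 0.13]
  ],
  "jaw": [0, 0, 0, 0, 0, 0]
}}

```text
time: 6.28
tool_pos: [0.4559, 0.4183, 0.0205]
tool_rot: [3.14, 0.001, 2.922]
contact_force: [0.5, 0.9, 0.2]
opening: 0.0338
grip_force: 15.0
```

{"name": "apply_moves", "arguments": {
  "delta_pos": [
    [0, 0, 0],
    [0, 0, 0],
    [0, 0, 0],
    [0, 0, 0.28],
    [0, 0, 0.28],
    [0, 0, 0.28],
    [0, 0, 0.28]
  ],
  "dr": [
    [0, 0, 0],
    [0, 0, 0],
    [0, 0, 0],
    [0, 0, 0],
    [0, 0, 0],
    [0, 0, 0],
    [0, 0, 0]
  ],
  "jaw": [0.5, 0.5, 0.5, 0.5, 0.5, 0.5, 0.5]
}}

```text
time: 6.87
tool_pos: [0.4574, 0.4215, 0.1388]
tool_rot: [3.131, 0.009, 2.927]
contact_force: [0.3, 0.5, 1.2]
opening: 0.046
grip_force: 0.0
```

{"name": "apply_moves", "arguments": {
  "delta_pos": [
    [0.0175, -0.4425, 0],
    [0.0175, -0.4425, 0],
    [0.0175, -0.4425, 0],
    [0.0175, -0.4425, 0],
    [0.0175, -0.4425, 0]
  ],
  "dr": [
    [0, 0, -1],
    [0, 0, -1],
    [0, 0, -1],
    [0, 0, -1],
    [0, 0, -1]
  ],
  "jaw": [0.7, 0.7, 0.7, 0.7, 0.7]
}}

```text
time: 7.28
tool_pos: [0.461, 0.2376, 0.1309]
tool_rot: [-3.14, 0.001, 2.418]
contact_force: [0.3, 0.5, -0.5]
opening: 0.0639
grip_force: 0.0
```

{"name": "apply_moves", "arguments": {
  "delta_pos": [
    [0.0175, -0.4425, 0],
    [0.0175, -0.4425, 0],
    [0.0175, -0.4425, 0],
    [0.0175, -0.4425, 0],
    [0.0175, -0.4425, 0]
  ],
  "dr": [
    [0, 0, -1],
    [0, 0, -1],
    [0, 0, -1],
    [0, 0, -1],
    [0, 0, -1]
  ],
  "jaw": [0.7, 0.7, 0.7, 0.7, 0.7]
}}

```text
time: 7.7
tool_pos: [0.4687, 0.0609, 0.1311]
tool_rot: [3.141, 0.002, 1.918]
contact_force: [0.0, 0.4, 0.2]
opening: 0.0638
grip_force: 0.0
```

{"name": "apply_moves", "arguments": {
  "delta_pos": [
    [0.0175, -0.4425, 0],
    [0.0175, -0.4425, 0],
    [0.0175, -0.4425, 0],
    [0.0175, -0.4425, 0],
    [0.0175, -0.4425, 0]
  ],
  "dr": [
    [0, 0, -1],
    [0, 0, -1],
    [0, 0, -1],
    [0, 0, -1],
    [0, 0, -1]
  ],
  "jaw": [0.7, 0.7, 0.7, 0.7, 0.7]
}}

```text
time: 8.12
tool_pos: [0.4764, -0.1165, 0.1312]
tool_rot: [3.139, 0.002, 1.419]
contact_force: [0.6, -0.0, 0.7]
opening: 0.0642
grip_force: 0.0
```

{"name": "apply_moves", "arguments": {
  "delta_pos": [
    [0.0175, -0.4425, 0],
    [0.0175, -0.4425, 0],
    [0.0175, -0.4425, 0],
    [0.0175, -0.4425, 0],
    [0.0175, -0.4425, 0],
    [0.0175, -0.4425, 0],
    [0.0175, -0.4425, 0]
  ],
  "dr": [
    [0, 0, -1],
    [0, 0, -1],
    [0, 0, -1],
    [0, 0, -1],
    [0, 0, -1],
    [0, 0, -1],
    [0, 0, -1]
  ],
  "jaw": [0.7, 0.7, 0.7, 0.7, 0.7, 0.7, 0.7]
}}

```text
time: 8.7
tool_pos: [0.4825, -0.288, 0.1303]
tool_rot: [-3.14, -0.001, 0.929]
contact_force: [0.5, 1.3, 0.8]
opening: 0.0643
grip_force: 0.0
```

```bash
cat > look.py <<'E'
from h import *
import sys
st(); c=cam("wrist"); im=eyes.read_camera("wrist")[:,:,::-1].copy(); t=eyes.read_camera("top")[:,:,::-1].copy()
cv2.imwrite(f"pics/{sys.argv[1]}w.png",im); cv2.imwrite(f"pics/{sys.argv[1]}t.png",t)
im[235:]=0
for k in blobs(im,im.min(2)>130,500,9000):
    r=cv2.minAreaRect(k); p=ray(c,cv2.boxPoints(r),.034)[:,:2]; print("w",np.round(r[0]),np.round(r[1]),p.mean(0).round(3),p.round(3).tolist())
c=cam("top")
for k in blobs(t,t.min(2)>150,100,400):
    r=cv2.minAreaRect(k)
    if 120<r[0][0]<520 and 190<r[0][1]<330: p=ray(c,cv2.boxPoints(r),.034)[:,:2]; print("t",np.round(r[0]),np.round(r[1]),p.mean(0).round(3))
E
python3 look.py b
```

```text
t8.7 tcp [ 0.4825 -0.288   0.1303] rot [-3.14e+00 -1.00e-03  9.29e-01] F [0.5 1.3 0.8] open 0.0643 grip 0.0 q [-0.67  0.5   1.56  0.    1.09 -0.03]
w [326. 198.] [71. 39.] [ 0.487 -0.289] [[0.493, -0.254], [0.519, -0.273], [0.482, -0.325], [0.455, -0.304]]
w [449. 131.] [84. 92.] [ 0.599 -0.303] [[0.588, -0.253], [0.644, -0.295], [0.613, -0.354], [0.552, -0.309]]
w [582.  58.] [ 89. 115.] [ 0.706 -0.315] [[0.685, -0.261], [0.752, -0.311], [0.729, -0.371], [0.658, -0.317]]
t [486. 246.] [11. 35.] [ 0.472 -0.389]
```

View pics/bt.png

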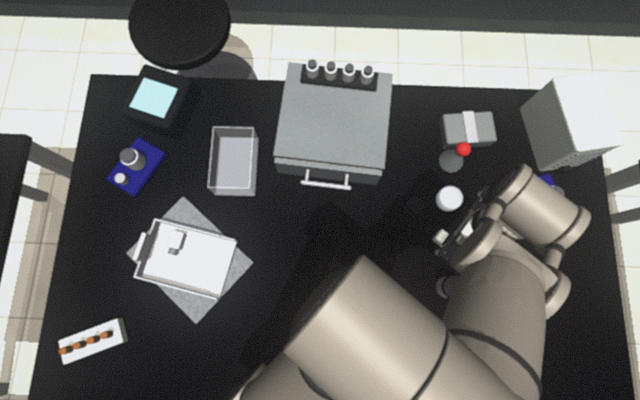

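The top view shows bottle A in the tray at (177,240). Bottle B is centred under the gripper. I'll grip it and carry it over.

{"name": "apply_moves", "arguments": {
  "delta_pos": [
    [0.007, 0, -0.1],
    [0.007, 0, -0.2],
    [0.007, 0, -0.31],
    [0.007, 0, -0.31],
    [0.007, 0, -0.31]
  ],
  "dr": [
    [0, 0, 0],
    [0, 0, 0],
    [0, 0, 0],
    [0, 0, 0],
    [0, 0, 0]
  ],
  "jaw": [0.7, 0.7, 0.7, 0.7, 0.7]
}}

```text
time: 9.22
tool_pos: [0.4847, -0.2866, 0.0056]
tool_rot: [-3.137, -0.0, 0.93]
contact_force: [-0.1, 0.1, 0.1]
opening: 0.0642
grip_force: 0.0
```

{"name": "apply_moves", "arguments": {
  "delta_pos": [
    [0, 0, 0],
    [0, 0, 0],
    [0, 0, 0],
    [0, 0, 0],
    [0, 0, 0],
    [0, 0, 0],
    [0, 0, 0],
    [0, 0, 0]
  ],
  "dr": [
    [0, 0, 0],
    [0, 0, 0],
    [0, 0, 0],
    [0, 0, 0],
    [0, 0, 0],
    [0, 0, 0],
    [0, 0, 0],
    [0, 0, 0]
  ],
  "jaw": [0, 0, 0, 0, 0, 0, 0, 0],
  "force": 15
}}

```text
time: 9.88
tool_pos: [0.4855, -0.2892, 0.0077]
tool_rot: [3.14, -0.0, 0.927]
contact_force: [-0.4, 0.6, 6.5]
opening: 0.0337
grip_force: 15.0
```

{"name": "apply_moves", "arguments": {
  "delta_pos": [
    [0, 0, 0.29],
    [0, 0, 0.29],
    [0, 0, 0.29],
    [-0.072, 0.425, 0.29],
    [-0.072, 0.425, 0.29],
    [-0.072, 0.425, 0.29],
    [-0.072, 0.425, 0.29],
    [-0.072, 0.425, 0.29]
  ],
  "dr": [
    [0, 0, 0],
    [0, 0, 0],
    [0, 0, 0],
    [0, 0, 1],
    [0, 0, 1],
    [0, 0, 1],
    [0, 0, 1],
    [0, 0, 1]
  ],
  "jaw": [0, 0, 0, 0, 0, 0, 0, 0]
}}

```text
time: 10.55
tool_pos: [0.4539, -0.1135, 0.1226]
tool_rot: [-3.138, -0.002, 1.436]
contact_force: [-0.1, 0.9, -0.3]
opening: 0.0335
grip_force: 15.0
```

{"name": "apply_moves", "arguments": {
  "delta_pos": [
    [-0.072, 0.425, 0],
    [-0.072, 0.425, 0],
    [-0.072, 0.425, 0],
    [-0.072, 0.425, 0],
    [-0.072, 0.425, 0]
  ],
  "dr": [
    [0, 0, 1],
    [0, 0, 1],
    [0, 0, 1],
    [0, 0, 1],
    [0, 0, 1]
  ],
  "jaw": [0, 0, 0, 0, 0]
}}

```text
time: 10.97
tool_pos: [0.4257, 0.0557, 0.1228]
tool_rot: [-3.141, -0.002, 1.936]
contact_force: [-0.7, 0.8, -0.4]
opening: 0.034
grip_force: 15.0
```

{"name": "apply_moves", "arguments": {
  "delta_pos": [
    [-0.072, 0.425, 0],
    [-0.072, 0.425, 0],
    [-0.072, 0.425, 0],
    [-0.072, 0.425, 0],
    [-0.072, 0.425, 0]
  ],
  "dr": [
    [0, 0, 1],
    [0, 0, 1],
    [0, 0, 1],
    [0, 0, 1],
    [0, 0, 1]
  ],
  "jaw": [0, 0, 0, 0, 0]
}}

```text
time: 11.38
tool_pos: [0.398, 0.2257, 0.123]
tool_rot: [3.14, -0.001, 2.436]
contact_force: [-0.3, 0.8, -0.5]
opening: 0.034
grip_force: 15.0
```

{"name": "apply_moves", "arguments": {
  "delta_pos": [
    [-0.072, 0.425, 0],
    [-0.072, 0.425, 0],
    [-0.072, 0.425, 0],
    [-0.072, 0.425, 0],
    [-0.072, 0.425, 0],
    [-0.072, 0.425, 0],
    [-0.072, 0.425, 0]
  ],
  "dr": [
    [0, 0, 1],
    [0, 0, 1],
    [0, 0, 1],
    [0, 0, 1],
    [0, 0, 1],
    [0, 0, 1],
    [0, 0, 1]
  ],
  "jaw": [0, 0, 0, 0, 0, 0, 0]
}}

```text
time: 11.97
tool_pos: [0.3703, 0.3902, 0.1223]
tool_rot: [-3.14, -0.0, 2.925]
contact_force: [0.6, -0.5, -1.0]
opening: 0.0336
grip_force: 15.0
```

{"name": "apply_moves", "arguments": {
  "delta_pos": [
    [0, 0, -0.1],
    [0, 0, -0.2],
    [0, 0, -0.26],
    [0, 0, -0.26],
    [0, 0, -0.26],
    [0, 0, -0.26]
  ],
  "dr": [
    [0, 0, 0],
    [0, 0, 0],
    [0, 0, 0],
    [0, 0, 0],
    [0, 0, 0],
    [0, 0, 0]
  ],
  "jaw": [0, 0, 0, 0, 0, 0]
}}

```text
time: 12.47
tool_pos: [0.3714, 0.3907, 0.0203]
tool_rot: [3.14, 0.001, 2.925]
contact_force: [0.4, 0.4, -0.0]
opening: 0.0336
grip_force: 15.0
```

{"name": "apply_moves", "arguments": {
  "delta_pos": [
    [0, 0, 0],
    [0, 0, 0],
    [0, 0, 0],
    [0, 0, 0.28],
    [0, 0, 0.28],
    [0, 0, 0.28],
    [0, 0, 0.28]
  ],
  "dr": [
    [0, 0, 0],
    [0, 0, 0],
    [0, 0, 0],
    [0, 0, 0],
    [0, 0, 0],
    [0, 0, 0],
    [0, 0, 0]
  ],
  "jaw": [0.5, 0.5, 0.5, 0.5, 0.5, 0.5, 0.5]
}}

```text
time: 13.05
tool_pos: [0.3728, 0.3935, 0.1377]
tool_rot: [3.132, 0.008, 2.927]
contact_force: [0.6, 0.8, 1.1]
opening: 0.046
grip_force: 0.0
```

{"name": "apply_moves", "arguments": {
  "delta_pos": [
    [0.03, -0.5, 0],
    [0.03, -0.5, 0],
    [0.03, -0.5, 0],
    [0.03, -0.5, 0],
    [0.03, -0.5, 0],
    [0.03, -0.5, 0]
  ],
  "dr": [
    [0, 0, -0.84],
    [0, 0, -0.84],
    [0, 0, -0.84],
    [0, 0, -0.84],
    [0, 0, -0.84],
    [0, 0, -0.84]
  ],
  "jaw": [0.7, 0.7, 0.7, 0.7, 0.7, 0.7]
}}

```text
time: 13.55
tool_pos: [0.3817, 0.1866, 0.1309]
tool_rot: [-3.14, 0.001, 2.503]
contact_force: [1.6, 0.0, -0.5]
opening: 0.0644
grip_force: 0.0
```

{"name": "apply_moves", "arguments": {
  "delta_pos": [
    [0.03, -0.5, 0],
    [0.03, -0.5, 0],
    [0.03, -0.5, 0],
    [0.03, -0.5, 0],
    [0.03, -0.5, 0],
    [0.03, -0.5, 0]
  ],
  "dr": [
    [0, 0, -0.84],
    [0, 0, -0.84],
    [0, 0, -0.84],
    [0, 0, -0.84],
    [0, 0, -0.84],
    [0, 0, -0.84]
  ],
  "jaw": [0.7, 0.7, 0.7, 0.7, 0.7, 0.7]
}}

```text
time: 14.05
tool_pos: [0.3951, -0.0135, 0.1312]
tool_rot: [3.14, 0.003, 2.082]
contact_force: [0.4, -0.0, 0.8]
opening: 0.0643
grip_force: 0.0
```

{"name": "apply_moves", "arguments": {
  "delta_pos": [
    [0.03, -0.5, 0],
    [0.03, -0.5, 0],
    [0.03, -0.5, 0],
    [0.03, -0.5, 0],
    [0.03, -0.5, 0],
    [0.03, -0.5, 0]
  ],
  "dr": [
    [0, 0, -0.84],
    [0, 0, -0.84],
    [0, 0, -0.84],
    [0, 0, -0.84],
    [0, 0, -0.84],
    [0, 0, -0.84]
  ],
  "jaw": [0.7, 0.7, 0.7, 0.7, 0.7, 0.7]
}}

```text
time: 14.55
tool_pos: [0.4075, -0.2141, 0.1312]
tool_rot: [3.139, 0.004, 1.663]
contact_force: [0.6, -0.3, -0.3]
opening: 0.064
grip_force: 0.0
```

{"name": "apply_moves", "arguments": {
  "delta_pos": [
    [0.03, -0.5, 0],
    [0.03, -0.5, 0],
    [0.03, -0.5, 0],
    [0.03, -0.5, 0],
    [0.03, -0.5, 0],
    [0.03, -0.5, 0],
    [0.03, -0.5, 0]
  ],
  "dr": [
    [0, 0, -0.84],
    [0, 0, -0.84],
    [0, 0, -0.84],
    [0, 0, -0.84],
    [0, 0, -0.84],
    [0, 0, -0.84],
    [0, 0, -0.84]
  ],
  "jaw": [0.7, 0.7, 0.7, 0.7, 0.7, 0.7, 0.7]
}}

```text
time: 15.13
tool_pos: [0.4183, -0.4091, 0.1301]
tool_rot: [-3.141, -0.001, 1.246]
contact_force: [-0.1, 1.0, 0.8]
opening: 0.0642
grip_force: 0.0
```

```bash
python3 look.py c; python3 -c "
import cv2,numpy as np
a=cv2.imread('pics/cw.png');b=cv2.imread('pics/ct.png');cv2.imwrite('pics/cc.png',cv2.resize(np.hstack([a,b]),None,fx=.62,fy=.62,interpolation=cv2.INTER_AREA))"
```

```text
t15.1 tcp [ 0.4183 -0.4091  0.1301] rot [-3.141e+00 -1.000e-03  1.246e+00] F [-0.1  1.   0.8] open 0.0642 grip 0.0 q [-0.91  0.54  1.49  0.    1.12 -0.58]
w [328. 194.] [39. 73.] [ 0.425 -0.405] [[0.399, -0.43], [0.42, -0.369], [0.451, -0.38], [0.431, -0.441]]
w [239.  88.] [26. 65.] [ 0.387 -0.303] [[0.367, -0.32], [0.389, -0.278], [0.407, -0.285], [0.386, -0.328]]
w [191.  82.] [87. 81.] [ 0.354 -0.287] [[0.31, -0.275], [0.365, -0.247], [0.399, -0.297], [0.343, -0.329]]
w [510.  20.] [ 41. 107.] [ 0.592 -0.323] [[0.558, -0.297], [0.631, -0.322], [0.628, -0.349], [0.553, -0.324]]
t [497. 267.] [18. 13.] [ 0.418 -0.413]
```

View pics/cc.png

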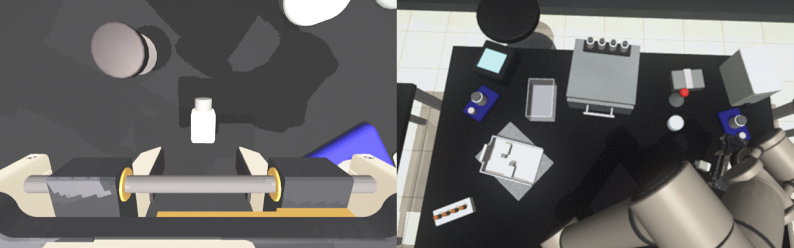

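The wrist view shows bottle C centred with its cap up, and the top view shows A and B in the tray. I'll grip C and carry it over.

{"name": "apply_moves", "arguments": {
  "delta_pos": [
    [0.01, -0.008, -0.1],
    [0.01, -0.008, -0.2],
    [0.01, -0.008, -0.31],
    [0.01, -0.008, -0.31],
    [0.01, -0.008, -0.31]
  ],
  "dr": [
    [0, 0, 0],
    [0, 0, 0],
    [0, 0, 0],
    [0, 0, 0],
    [0, 0, 0]
  ],
  "jaw": [0.7, 0.7, 0.7, 0.7, 0.7]
}}

```text
time: 15.65
tool_pos: [0.4218, -0.4096, 0.0056]
tool_rot: [-3.138, -0.003, 1.249]
contact_force: [0.2, -0.0, 0.4]
opening: 0.0642
grip_force: 0.0
```

{"name": "apply_moves", "arguments": {
  "delta_pos": [
    [0, 0, 0],
    [0, 0, 0],
    [0, 0, 0],
    [0, 0, 0],
    [0, 0, 0],
    [0, 0, 0],
    [0, 0, 0],
    [0, 0, 0]
  ],
  "dr": [
    [0, 0, 0],
    [0, 0, 0],
    [0, 0, 0],
    [0, 0, 0],
    [0, 0, 0],
    [0, 0, 0],
    [0, 0, 0],
    [0, 0, 0]
  ],
  "jaw": [0, 0, 0, 0, 0, 0, 0, 0],
  "force": 15
}}

```text
time: 16.32
tool_pos: [0.4223, -0.4124, 0.0077]
tool_rot: [3.141, 0.001, 1.247]
contact_force: [-0.8, 1.8, 6.6]
opening: 0.0342
grip_force: 15.0
```

{"name": "apply_moves", "arguments": {
  "delta_pos": [
    [0, 0, 0.29],
    [0, 0, 0.29],
    [0, 0, 0.29],
    [0.007, 0.464, 0.29],
    [0.007, 0.464, 0.29],
    [0.007, 0.464, 0.29],
    [0.007, 0.464, 0.29],
    [0.007, 0.464, 0.29]
  ],
  "dr": [
    [0, 0, 0],
    [0, 0, 0],
    [0, 0, 0],
    [0, 0, 0.84],
    [0, 0, 0.84],
    [0, 0, 0.84],
    [0, 0, 0.84],
    [0, 0, 0.84]
  ],
  "jaw": [0, 0, 0, 0, 0, 0, 0, 0]
}}

```text
time: 16.98
tool_pos: [0.4236, -0.222, 0.1227]
tool_rot: [-3.14, -0.003, 1.671]
contact_force: [-0.2, -0.2, -0.9]
opening: 0.0339
grip_force: 15.0
```

{"name": "apply_moves", "arguments": {
  "delta_pos": [
    [0.007, 0.464, 0],
    [0.007, 0.464, 0],
    [0.007, 0.464, 0],
    [0.007, 0.464, 0],
    [0.007, 0.464, 0]
  ],
  "dr": [
    [0, 0, 0.84],
    [0, 0, 0.84],
    [0, 0, 0.84],
    [0, 0, 0.84],
    [0, 0, 0.84]
  ],
  "jaw": [0, 0, 0, 0, 0]
}}

```text
time: 17.4
tool_pos: [0.4265, -0.0372, 0.1228]
tool_rot: [-3.142, -0.001, 2.091]
contact_force: [-0.3, -0.5, -0.1]
opening: 0.0338
grip_force: 15.0
```

{"name": "apply_moves", "arguments": {
  "delta_pos": [
    [0.007, 0.464, 0],
    [0.007, 0.464, 0],
    [0.007, 0.464, 0],
    [0.007, 0.464, 0],
    [0.007, 0.464, 0]
  ],
  "dr": [
    [0, 0, 0.84],
    [0, 0, 0.84],
    [0, 0, 0.84],
    [0, 0, 0.84],
    [0, 0, 0.84]
  ],
  "jaw": [0, 0, 0, 0, 0]
}}

```text
time: 17.82
tool_pos: [0.4299, 0.1485, 0.123]
tool_rot: [3.14, -0.0, 2.512]
contact_force: [-1.0, -0.7, -0.9]
opening: 0.0336
grip_force: 15.0
```

{"name": "apply_moves", "arguments": {
  "delta_pos": [
    [0.007, 0.464, 0],
    [0.007, 0.464, 0],
    [0.007, 0.464, 0],
    [0.007, 0.464, 0],
    [0.007, 0.464, 0],
    [0.007, 0.464, 0],
    [0.007, 0.464, 0]
  ],
  "dr": [
    [0, 0, 0.84],
    [0, 0, 0.84],
    [0, 0, 0.84],
    [0, 0, 0.84],
    [0, 0, 0.84],
    [0, 0, 0.84],
    [0, 0, 0.84]
  ],
  "jaw": [0, 0, 0, 0, 0, 0, 0]
}}

```text
time: 18.4
tool_pos: [0.4327, 0.3309, 0.1223]
tool_rot: [-3.141, -0.0, 2.929]
contact_force: [-0.8, -0.8, -0.3]
opening: 0.0336
grip_force: 15.0
```

{"name": "apply_moves", "arguments": {
  "delta_pos": [
    [0, 0, -0.1],
    [0, 0, -0.2],
    [0, 0, -0.26],
    [0, 0, -0.26],
    [0, 0, -0.26],
    [0, 0, -0.26]
  ],
  "dr": [
    [0, 0, 0],
    [0, 0, 0],
    [0, 0, 0],
    [0, 0, 0],
    [0, 0, 0],
    [0, 0, 0]
  ],
  "jaw": [0, 0, 0, 0, 0, 0]
}}

```text
time: 18.9
tool_pos: [0.4343, 0.3299, 0.0203]
tool_rot: [3.14, 0.001, 2.926]
contact_force: [-0.1, 0.5, 0.2]
opening: 0.0339
grip_force: 15.0
```

{"name": "apply_moves", "arguments": {
  "delta_pos": [
    [0, 0, 0],
    [0, 0, 0],
    [0, 0, 0],
    [0, 0, 0.28],
    [0, 0, 0.28],
    [0, 0, 0.28],
    [0, 0, 0.28]
  ],
  "dr": [
    [0, 0, 0],
    [0, 0, 0],
    [0, 0, 0],
    [0, 0, 0],
    [0, 0, 0],
    [0, 0, 0],
    [0, 0, 0]
  ],
  "jaw": [0.5, 0.5, 0.5, 0.5, 0.5, 0.5, 0.5]
}}

```text
time: 19.48
tool_pos: [0.4364, 0.3323, 0.1378]
tool_rot: [3.133, 0.009, 2.927]
contact_force: [1.0, 0.2, 0.3]
opening: 0.0458
grip_force: 0.0
```

{"name": "apply_moves", "arguments": {
  "delta_pos": [
    [0.14, -0.25, 0.06],
    [0.14, -0.25, 0.06],
    [0.14, -0.25, 0.06],
    [0.14, -0.25, 0.06],
    [0.14, -0.25, 0.06]
  ],
  "dr": [
    [0, 0, -0.954],
    [0, 0, -0.954],
    [0, 0, -0.954],
    [0, 0, -0.954],
    [0, 0, -0.954]
  ],
  "jaw": [0.24, 0.24, 0.24, 0.24, 0.24]
}}

```text
time: 19.9
tool_pos: [0.4902, 0.2288, 0.1554]
tool_rot: [3.14, 0.001, 2.443]
contact_force: [0.4, 0.2, -0.4]
opening: 0.0227
grip_force: 0.0
```

{"name": "apply_moves", "arguments": {
  "delta_pos": [
    [0.14, -0.25, 0.06],
    [0.14, -0.25, 0.06],
    [0.14, -0.25, 0.06],
    [0.14, -0.25, 0.06],
    [0.14, -0.25, 0.06]
  ],
  "dr": [
    [0, 0, -0.954],
    [0, 0, -0.954],
    [0, 0, -0.954],
    [0, 0, -0.954],
    [0, 0, -0.954]
  ],
  "jaw": [0.24, 0.24, 0.24, 0.24, 0.24]
}}

```text
time: 20.32
tool_pos: [0.5456, 0.1296, 0.1788]
tool_rot: [3.141, -0.0, 1.971]
contact_force: [0.6, 0.8, -0.0]
opening: 0.0222
grip_force: 0.0
```

{"name": "apply_moves", "arguments": {
  "delta_pos": [
    [0.14, -0.25, 0.06],
    [0.14, -0.25, 0.06],
    [0.14, -0.25, 0.06],
    [0.14, -0.25, 0.06],
    [0.14, -0.25, 0.06],
    [0.14, -0.25, 0.06],
    [0.14, -0.25, 0.06]
  ],
  "dr": [
    [0, 0, -0.954],
    [0, 0, -0.954],
    [0, 0, -0.954],
    [0, 0, -0.954],
    [0, 0, -0.954],
    [0, 0, -0.954],
    [0, 0, -0.954]
  ],
  "jaw": [0.24, 0.24, 0.24, 0.24, 0.24, 0.24, 0.24]
}}

```text
time: 20.9
tool_pos: [0.6003, 0.0322, 0.2022]
tool_rot: [-3.14, -0.0, 1.503]
contact_force: [0.7, -0.4, 0.6]
opening: 0.022
grip_force: 0.0
```

```bash
python3 look.py d; python3 -c "
import cv2,numpy as np
a=cv2.imread('pics/dw.png');b=cv2.imread('pics/dt.png')[150:330,100:388];b=cv2.resize(b,(640,400));cv2.imwrite('pics/dd.png',cv2.resize(np.vstack([a,b]),None,fx=.74,fy=.74,interpolation=cv2.INTER_AREA))"
```

```text
t20.9 tcp [0.6003 0.0322 0.2022] rot [-3.14  -0.     1.503] F [ 0.7 -0.4  0.6] open 0.0220 grip 0.0 q [-0.07  0.5   1.34  0.    1.3  -0.01]
w [350. 178.] [ 46. 112.] [0.63 0.03] [[0.6, -0.029], [0.611, 0.094], [0.658, 0.089], [0.652, -0.034]]
w [389. 128.] [ 21. 214.] [0.672 0.073] [[0.652, -0.032], [0.671, 0.181], [0.69, 0.179], [0.675, -0.036]]
t [364. 202.] [12. 41.] [ 0.577 -0.072]
t [277. 192.] [11. 41.] [0.595 0.161]
```

View pics/dd.png

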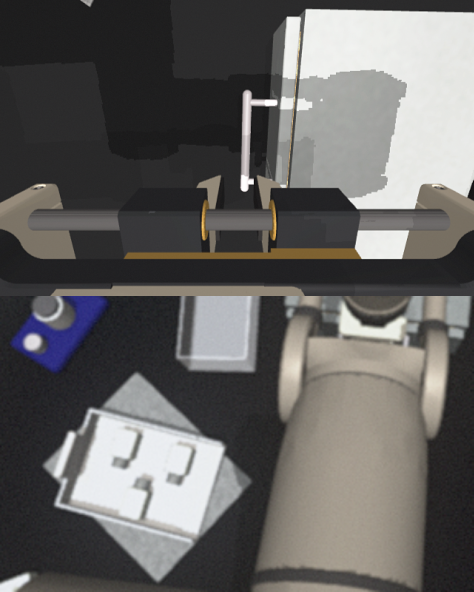

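Three bottles sit in the tray. The wrist view shows the handle bar from about (335,124) to (331,252). I'll measure it precisely.

Run:
```python
from h import *
c=cam("wrist"); im=cv2.imread("pics/dw.png")
for r in (150,170,190,210,230):
    row=im[r,300:352].min(1); xs=np.where(row>110)[0]+300; 
    print(r,xs.min() if len(xs) else 0,xs.max() if len(xs) else 0, ray(c,[(np.mean([xs.min(),xs.max()]),r)],.082)[0].round(4) if len(xs) else 0)
print("panel top edge",ray(c,[(375,215),(392,40),(397,90)],.108).round(3)[:,:2].tolist())
```

```text
150 328 339 [0.6139 0.0714 0.082 ]
170 327 338 [0.6119 0.0534 0.082 ]
190 327 337 [0.6103 0.0346 0.082 ]
210 326 336 [0.6082 0.0152 0.082 ]
230 326 336 [ 0.6069 -0.0051  0.082 ]
panel top edge [[0.646, 0.017], [0.661, 0.152], [0.665, 0.117]]
```

{"name": "apply_moves", "arguments": {
  "delta_pos": [
    [0.024, 0, -0.05],
    [0.024, 0, -0.12],
    [0.024, 0, -0.2],
    [0.024, 0, -0.28],
    [0.024, 0, -0.32],
    [0.024, 0, -0.35],
    [0.024, 0, -0.35]
  ],
  "dr": [
    [0, 0, -0.03],
    [0, 0, -0.03],
    [0, 0, -0.03],
    [0, 0, -0.03],
    [0, 0, -0.03],
    [0, 0, -0.03],
    [0, 0, -0.03]
  ],
  "jaw": [0.24, 0.24, 0.24, 0.24, 0.24, 0.24, 0.24]
}}

```text
time: 21.58
tool_pos: [0.6091, 0.0311, 0.0602]
tool_rot: [-3.137, 0.0, 1.483]
contact_force: [-0.5, 0.6, 0.0]
opening: 0.0221
grip_force: 0.0
```

{"name": "apply_moves", "arguments": {
  "delta_pos": [
    [0, 0, 0],
    [0, 0, 0],
    [0, 0, 0],
    [0, 0, 0],
    [0, 0, 0]
  ],
  "dr": [
    [0, 0, 0],
    [0, 0, 0],
    [0, 0, 0],
    [0, 0, 0],
    [0, 0, 0]
  ],
  "jaw": [0, 0, 0, 0, 0],
  "force": 30
}}

```text
time: 22.0
tool_pos: [0.6088, 0.0309, 0.0637]
tool_rot: [-3.138, -0.0, 1.482]
contact_force: [-8.1, 1.4, 1.4]
opening: 0.01
grip_force: 30.0
```

{"name": "apply_moves", "arguments": {
  "delta_pos": [
    [-0.06, 0.005, 0],
    [-0.12, 0.01, 0],
    [-0.18, 0.014, 0],
    [-0.24, 0.019, 0],
    [-0.3, 0.024, 0],
    [-0.36, 0.029, 0],
    [-0.42, 0.034, 0],
    [-0.475, 0.038, 0]
  ],
  "dr": [
    [0, 0, 0],
    [0, 0, 0],
    [0, 0, 0],
    [0, 0, 0],
    [0, 0, 0],
    [0, 0, 0],
    [0, 0, 0],
    [0, 0, 0]
  ],
  "jaw": [0, 0, 0, 0, 0, 0, 0, 0]
}}

```text
time: 22.67
tool_pos: [0.4205, 0.047, 0.0637]
tool_rot: [3.139, -0.002, 1.481]
contact_force: [2.4, 12.0, -8.2]
opening: 0.01
grip_force: 30.0
```

{"name": "apply_moves", "arguments": {
  "delta_pos": [
    [0, 0, 0],
    [0, 0, 0],
    [0, 0, 0]
  ],
  "dr": [
    [0, 0, 0],
    [0, 0, 0],
    [0, 0, 0]
  ],
  "jaw": [0, 0, 0]
}}

```text
time: 22.92
tool_pos: [0.4206, 0.047, 0.0637]
tool_rot: [3.141, -0.002, 1.481]
contact_force: [-0.8, 9.9, -6.4]
opening: 0.01
grip_force: 30.0
```

The drawer is open about 0.188 m. I'll release it and go to the tray tab.

{"name": "apply_moves", "arguments": {
  "delta_pos": [
    [0, 0, 0],
    [0, 0, 0],
    [0, 0, 0.08],
    [0, 0, 0.16],
    [0, 0, 0.25],
    [0, 0, 0.34],
    [0, 0, 0.34]
  ],
  "dr": [
    [0, 0, 0],
    [0, 0, 0],
    [0, 0, 0],
    [0, 0, 0],
    [0, 0, 0],
    [0, 0, 0],
    [0, 0, 0]
  ],
  "jaw": [0.25, 0.25, 0.25, 0.25, 0.25, 0.25, 0.25]
}}

```text
time: 23.5
tool_pos: [0.4249, 0.0451, 0.2062]
tool_rot: [3.127, 0.0, 1.481]
contact_force: [1.6, 0.7, 0.4]
opening: 0.0227
grip_force: 0.0
```

{"name": "apply_moves", "arguments": {
  "delta_pos": [
    [0.007, 0.365, 0],
    [0.007, 0.365, 0],
    [0.007, 0.365, 0],
    [0.007, 0.365, 0],
    [0.007, 0.365, 0]
  ],
  "dr": [
    [0, 0, 0.964],
    [0, 0, 0.964],
    [0, 0, 0.964],
    [0, 0, 0.964],
    [0, 0, 0.964]
  ],
  "jaw": [0.35, 0.35, 0.35, 0.35, 0.35]
}}

```text
time: 23.92
tool_pos: [0.4239, 0.195, 0.1994]
tool_rot: [3.139, -0.001, 1.972]
contact_force: [-0.4, -1.2, 0.2]
opening: 0.0319
grip_force: 0.0
```

{"name": "apply_moves", "arguments": {
  "delta_pos": [
    [0.007, 0.365, 0],
    [0.007, 0.365, 0],
    [0.007, 0.365, 0],
    [0.007, 0.365, 0],
    [0.007, 0.365, 0]
  ],
  "dr": [
    [0, 0, 0.964],
    [0, 0, 0.964],
    [0, 0, 0.964],
    [0, 0, 0.964],
    [0, 0, 0.964]
  ],
  "jaw": [0.35, 0.35, 0.35, 0.35, 0.35]
}}

```text
time: 24.33
tool_pos: [0.4266, 0.3407, 0.199]
tool_rot: [3.139, 0.0, 2.452]
contact_force: [-0.1, 0.5, 0.8]
opening: 0.0323
grip_force: 0.0
```

{"name": "apply_moves", "arguments": {
  "delta_pos": [
    [0.007, 0.365, 0],
    [0.007, 0.365, 0],
    [0.007, 0.365, 0],
    [0.007, 0.365, 0],
    [0.007, 0.365, 0],
    [0.007, 0.365, 0],
    [0.007, 0.365, 0]
  ],
  "dr": [
    [0, 0, 0.964],
    [0, 0, 0.964],
    [0, 0, 0.964],
    [0, 0, 0.964],
    [0, 0, 0.964],
    [0, 0, 0.964],
    [0, 0, 0.964]
  ],
  "jaw": [0.35, 0.35, 0.35, 0.35, 0.35, 0.35, 0.35]
}}

```text
time: 24.92
tool_pos: [0.4298, 0.4817, 0.1988]
tool_rot: [-3.141, 0.0, 2.923]
contact_force: [-0.2, -0.2, 0.8]
opening: 0.032
grip_force: 0.0
```

```bash
python3 look.py e; python3 -c "
import cv2,numpy as np
a=cv2.imread('pics/ew.png');b=cv2.imread('pics/et.png');b=cv2.resize(b,(640,400));cv2.imwrite('pics/ee.png',cv2.resize(np.vstack([a,b]),None,fx=.74,fy=.74,interpolation=cv2.INTER_AREA))"
```

```text
t24.9 tcp [0.4298 0.4817 0.1988] rot [-3.141  0.     2.923] F [-0.2 -0.2  0.8] open 0.0320 grip 0.0 q [ 0.72  0.59  1.2  -0.    1.35 -0.63]
w [568. 142.] [95. 19.] [0.446 0.735] [[0.395, 0.725], [0.399, 0.743], [0.498, 0.745], [0.493, 0.725]]
w [568.  48.] [96. 20.] [0.355 0.735] [[0.311, 0.725], [0.315, 0.743], [0.4, 0.744], [0.395, 0.725]]
t [317. 252.] [52. 17.] [0.438 0.047]
```

View pics/ee.png

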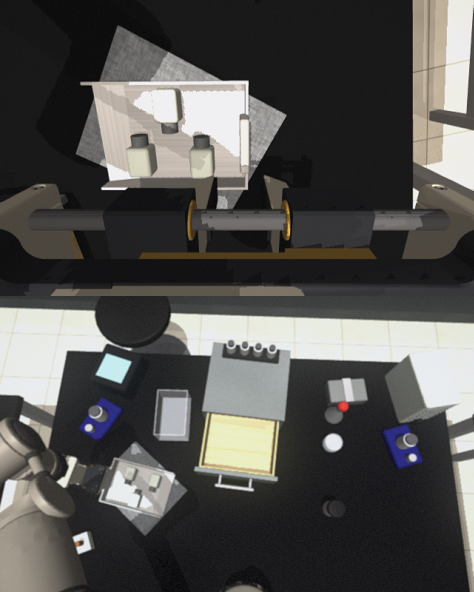

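The drawer is open and all the bystanders are in place. The wrist view shows the tab at about (331,155) to (331,223), and the three bottles are in the tray. Next I'll locate the tab and the drawer opening.

Run:
```python
from h import *
c=cam("wrist"); im=cv2.imread("pics/ew.png"); cr=im[90:270,270:370]; cv2.imwrite("pics/tab.png",cv2.resize(cr,None,fx=3.2,fy=3.2,interpolation=cv2.INTER_CUBIC))
for r in (165,180,195,210): print(r,im[r,318:345].min(1).tolist())
t=cam("top"); s=lambda a,b:(a/.74,(b-296)/.74)
print("drawer rim corners z.1", ray(t,[s(206,414),s(279,418),s(202,468),s(274,474)],.1).round(3)[:,:2].tolist())
print("handle", ray(t,[(317,252)],.085).round(3))
print("unit front top",ray(t,[s(205,409),s(286,418)],.119).round(3)[:,:2].tolist())
```

```text
165 [240, 239, 239, 240, 240, 202, 168, 225, 238, 240, 240, 240, 240, 239, 237, 238, 228, 197, 157, 89, 109, 165, 162, 168, 170, 173, 172]
180 [239, 240, 239, 240, 241, 185, 148, 219, 234, 240, 240, 239, 237, 235, 232, 235, 231, 202, 149, 74, 87, 99, 162, 168, 166, 150, 148]
195 [239, 240, 239, 239, 241, 241, 111, 214, 230, 240, 239, 237, 235, 233, 231, 234, 230, 206, 144, 86, 101, 107, 168, 157, 157, 167, 162]
210 [243, 241, 241, 241, 233, 232, 126, 212, 225, 240, 239, 236, 235, 231, 230, 232, 227, 212, 139, 100, 104, 99, 153, 156, 153, 164, 152]
drawer rim corners z.1 [[0.663, 0.156], [0.659, -0.096], [0.476, 0.157], [0.465, -0.081]]
handle [[0.434 0.047 0.085]]
unit front top [[0.674, 0.158], [0.654, -0.117]]
```

View pics/tab.png

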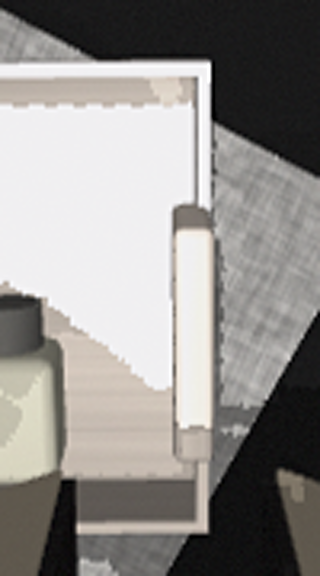

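Run:
```python
from h import *
c=cam("wrist"); p=ray(c,[(330.5,194),(330.5,156),(330.5,232)],.085); print(p.round(4)); d=p[1]-p[2]; print(np.degrees(np.arctan2(d[1],d[0])))
```

```text
[[0.4303 0.4883 0.085 ]
 [0.3964 0.4956 0.085 ]
 [0.4667 0.4805 0.085 ]]
167.83275664871147
```

The crop shows the tab top spanning rows 154–234 and columns 325–336, so its centre is at (0.430, 0.488). I'll descend and grip it.

{"name": "apply_moves", "arguments": {
  "delta_pos": [
    [0, 0.016, -0.1],
    [0, 0.016, -0.2],
    [0, 0.016, -0.28],
    [0, 0.016, -0.34],
    [0, 0.016, -0.375],
    [0, 0.016, -0.375],
    [0, 0.016, -0.375]
  ],
  "dr": [
    [0, 0, 0],
    [0, 0, 0],
    [0, 0, 0],
    [0, 0, 0],
    [0, 0, 0],
    [0, 0, 0],
    [0, 0, 0]
  ],
  "jaw": [0.35, 0.35, 0.35, 0.35, 0.35, 0.35, 0.35]
}}

```text
time: 25.6
tool_pos: [0.4296, 0.4888, 0.0489]
tool_rot: [-3.141, -0.0, 2.925]
contact_force: [0.1, -0.2, 0.9]
opening: 0.0323
grip_force: 0.0
```

{"name": "apply_moves", "arguments": {
  "delta_pos": [
    [0, 0, 0],
    [0, 0, 0],
    [0, 0, 0],
    [0, 0, 0],
    [0, 0, 0],
    [0, 0, 0]
  ],
  "dr": [
    [0, 0, 0],
    [0, 0, 0],
    [0, 0, 0],
    [0, 0, 0],
    [0, 0, 0],
    [0, 0, 0]
  ],
  "jaw": [0, 0, 0, 0, 0, 0],
  "force": 60
}}

```text
time: 26.1
tool_pos: [0.4297, 0.4901, 0.0501]
tool_rot: [3.14, 0.001, 2.927]
contact_force: [-0.7, -1.6, 7.1]
opening: 0.0117
grip_force: 60.0
```

{"name": "apply_moves", "arguments": {
  "delta_pos": [
    [0, 0, 0.03],
    [0, 0, 0.06],
    [0, 0, 0.09],
    [0, 0, 0.12],
    [0, 0, 0.12]
  ],
  "dr": [
    [0, 0, 0],
    [0, 0, 0],
    [0, 0, 0],
    [0, 0, 0],
    [0, 0, 0]
  ],
  "jaw": [0, 0, 0, 0, 0]
}}

```text
time: 26.52
tool_pos: [0.4305, 0.4912, 0.1005]
tool_rot: [3.137, 0.003, 2.927]
contact_force: [0.9, -0.2, -2.5]
opening: 0.0115
grip_force: 60.0
```

```bash
python3 look.py f
python3 - <<'E'
from h import *
a=eyes.read_camera("side")[:,:,::-1]; cv2.imwrite("pics/fs.png",cv2.resize(a[200:400,200:480],None,fx=2.5,fy=2.5))
E
```

```text
t26.5 tcp [0.4305 0.4912 0.1005] rot [3.137e+00 3.000e-03 2.927e+00] F [ 0.9 -0.2 -2.5] open 0.0115 grip 60.0 q [ 0.73  0.68  1.31  0.    1.14 -0.62]
w [631. 205.] [58. 16.] [0.476 0.722] [[0.451, 0.714], [0.453, 0.726], [0.502, 0.729], [0.499, 0.717]]
w [352. 188.] [68. 67.] [0.418 0.516] [[0.42, 0.48], [0.381, 0.512], [0.414, 0.551], [0.455, 0.52]]
w [236.  96.] [90. 36.] [0.336 0.451] [[0.34, 0.417], [0.318, 0.425], [0.331, 0.484], [0.354, 0.478]]
w [634.  82.] [147.  10.] [0.388 0.717] [[0.339, 0.711], [0.34, 0.717], [0.438, 0.725], [0.436, 0.717]]
t [154. 284.] [67. 13.] [0.341 0.458]
t [317. 252.] [52. 17.] [0.438 0.047]
```

View pics/fs.png

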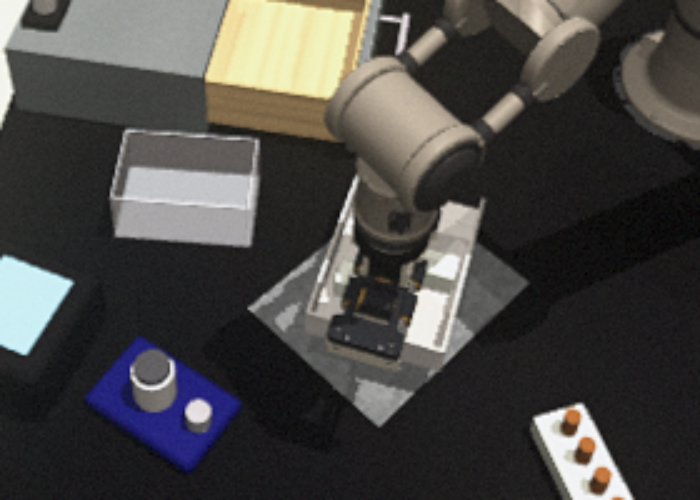

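The side view shows the tray lifted level over its mat with the bottles inside. I'll carry it to the drawer.

{"name": "apply_moves", "arguments": {
  "delta_pos": [
    [0, 0, 0.04],
    [0, 0, 0.1],
    [0, 0, 0.16],
    [0, 0, 0.206],
    [0.03, -0.035, 0.206],
    [0.08, -0.095, 0.206],
    [0.13, -0.155, 0.206],
    [0.185, -0.222, 0.206]
  ],
  "dr": [
    [0, 0, 0],
    [0, 0, 0],
    [0, 0, 0],
    [0, 0, 0],
    [0, 0, 0.02],
    [0, 0, 0.06],
    [0, 0, 0.1],
    [0, 0, 0.135]
  ],
  "jaw": [0, 0, 0, 0, 0, 0, 0, 0]
}}

```text
time: 27.33
tool_pos: [0.5029, 0.4005, 0.1781]
tool_rot: [-3.141, -0.002, 2.997]
contact_force: [0.9, 0.0, -3.7]
opening: 0.0118
grip_force: 60.0
```

{"name": "apply_moves", "arguments": {
  "delta_pos": [
    [0.05, -0.06, 0],
    [0.1, -0.12, 0],
    [0.14, -0.17, 0],
    [0.17, -0.207, 0],
    [0.185, -0.222, 0],
    [0.185, -0.222, 0]
  ],
  "dr": [
    [0, 0, 0.04],
    [0, 0, 0.08],
    [0, 0, 0.11],
    [0, 0, 0.135],
    [0, 0, 0.135],
    [0, 0, 0.135]
  ],
  "jaw": [0, 0, 0, 0, 0, 0]
}}

```text
time: 27.83
tool_pos: [0.5781, 0.3106, 0.1781]
tool_rot: [-3.141, -0.001, 3.059]
contact_force: [-0.4, 1.0, -4.0]
opening: 0.0115
grip_force: 60.0
```

```bash
python3 look.py g
python3 - <<'E'
from h import *
a=eyes.read_camera("side")[:,:,::-1]; b=cv2.imread("pics/gt.png")
cv2.imwrite("pics/gs.png",np.vstack([cv2.resize(a[130:330,180:480],None,fx=2,fy=2)[:400],cv2.resize(b[60:300,120:420],(600,400))])[:, :][::1] if False else cv2.resize(np.vstack([cv2.resize(a[130:330,180:480],(600,400)),cv2.resize(b[60:260,150:450],(600,400))]),None,fx=.74,fy=.74))
E
```

```text
t27.8 tcp [0.5781 0.3106 0.1781] rot [-3.141e+00 -1.000e-03  3.059e+00] F [-0.4  1.  -4. ] open 0.0115 grip 60.0 q [ 0.38  0.62  1.19 -0.    1.33 -1.11]
w [606. 207.] [26. 27.] [0.623 0.596] [[0.608, 0.58], [0.61, 0.607], [0.638, 0.613], [0.636, 0.585]]
w [ 60. 106.] [ 15. 119.] [0.48  0.072] [[0.469, 0.02], [0.478, 0.13], [0.492, 0.126], [0.482, 0.015]]
w [36. 86.] [19. 71.] [0.461 0.057] [[0.45, 0.027], [0.455, 0.092], [0.471, 0.086], [0.466, 0.021]]
w [15. 46.] [57. 30.] [0.427 0.05 ] [[0.404, 0.046], [0.406, 0.071], [0.451, 0.055], [0.448, 0.028]]
t [317. 252.] [52. 16.] [0.437 0.047]
t [213. 235.] [22. 22.] [0.473 0.32 ]
t [134. 201.] [16. 44.] [0.554 0.541]
t [186. 193.] [36. 11.] [0.58  0.405]
```

View pics/gs.png

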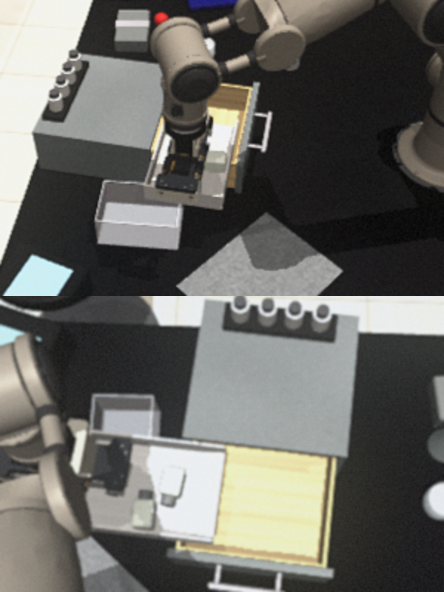

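The tray is over the drawer: its spout edge in the lower picture is at (224,445)–(222,540), inside the opening. I'll tilt, first stage.

{"name": "apply_moves", "arguments": {
  "delta_pos": [
    [-0.005, -0.008, 0.032],
    [-0.01, -0.018, 0.064],
    [-0.015, -0.03, 0.095],
    [-0.02, -0.044, 0.125],
    [-0.023, -0.06, 0.15],
    [-0.025, -0.075, 0.178],
    [-0.027, -0.09, 0.2],
    [-0.028, -0.105, 0.222]
  ],
  "dr": [
    [0.125, -0.01, 0],
    [0.25, -0.02, 0],
    [0.375, -0.03, 0],
    [0.5, -0.04, 0],
    [0.625, -0.05, 0],
    [0.75, -0.06, 0],
    [0.875, -0.07, 0],
    [0.997, -0.08, 0]
  ],
  "jaw": [0, 0, 0, 0, 0, 0, 0, 0]
}}

```text
time: 28.65
tool_pos: [0.5649, 0.2715, 0.269]
tool_rot: [2.639, 0.001, 3.064]
contact_force: [0.2, -0.3, -3.6]
opening: 0.0115
grip_force: 60.0
```

```bash
python3 -c "
from h import *
st()"
```

```text
t28.6 tcp [0.5649 0.2715 0.269 ] rot [2.639e+00 1.000e-03 3.064e+00] F [ 0.2 -0.3 -3.6] open 0.0115 grip 60.0 q [ 0.08  0.41  1.41  0.52  1.28 -1.56]
```

q4 has plenty of range left. Second stage.

{"name": "apply_moves", "arguments": {
  "delta_pos": [
    [-0.002, -0.022, 0.024],
    [-0.004, -0.046, 0.046],
    [-0.006, -0.07, 0.066],
    [-0.008, -0.097, 0.085],
    [-0.01, -0.124, 0.1],
    [-0.012, -0.152, 0.115],
    [-0.014, -0.18, 0.128],
    [-0.017, -0.21, 0.14]
  ],
  "dr": [
    [0.125, -0.01, 0],
    [0.25, -0.02, 0],
    [0.375, -0.03, 0],
    [0.5, -0.04, 0],
    [0.625, -0.05, 0],
    [0.75, -0.06, 0],
    [0.875, -0.07, 0],
    [0.997, -0.08, 0]
  ],
  "jaw": [0, 0, 0, 0, 0, 0, 0, 0]
}}

```text
time: 29.32
tool_pos: [0.5585, 0.1871, 0.3247]
tool_rot: [2.139, 0.001, 3.064]
contact_force: [-0.8, -0.1, -3.2]
opening: 0.0118
grip_force: 60.0
```

{"name": "apply_moves", "arguments": {
  "delta_pos": [
    [0, 0, 0],
    [0, 0, 0],
    [0, 0, 0],
    [0, 0, 0],
    [0, 0, 0],
    [0, 0, 0]
  ],
  "dr": [
    [0, 0, 0],
    [0, 0, 0],
    [0, 0, 0],
    [0, 0, 0],
    [0, 0, 0],
    [0, 0, 0]
  ],
  "jaw": [0, 0, 0, 0, 0, 0]
}}

```text
time: 29.82
tool_pos: [0.5589, 0.1872, 0.3242]
tool_rot: [2.142, 0.001, 3.063]
contact_force: [0.3, 0.3, -1.8]
opening: 0.0115
grip_force: 60.0
```

Run:
```python
from h import *
st()
a=eyes.read_camera("side")[:,:,::-1]; b=eyes.read_camera("top")[:,:,::-1]; w=eyes.read_camera("wrist")[:,:,::-1]
r=lambda x:cv2.resize(x,(390,290))
cv2.imwrite("pics/hs.png",np.vstack([np.hstack([r(a[130:330,180:480]),r(b[60:260,150:450])]),np.hstack([r(w),r(b)])]))
```

```text
t29.8 tcp [0.5589 0.1872 0.3242] rot [2.142e+00 1.000e-03 3.063e+00] F [ 0.3  0.3 -1.8] open 0.0115 grip 60.0 q [-0.29  0.42  1.55  0.97  1.52 -2.01]
```

View pics/hs.png

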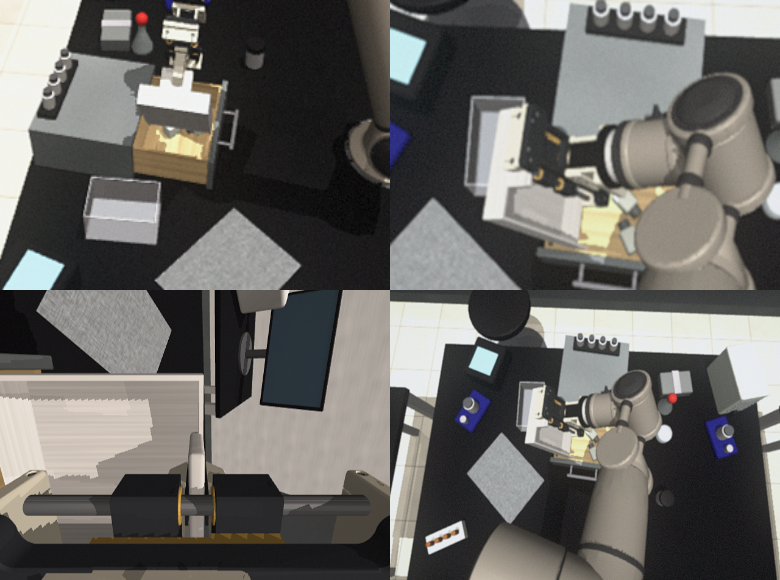

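The wrist view shows the visible part of the tray empty. At least two bottles are visible in the drawer at about (625,210) and (630,235). I'll level the tray and check for the third.

{"name": "apply_moves", "arguments": {
  "delta_pos": [
    [0.003, 0.03, 0],
    [0.005, 0.058, -0.01],
    [0.007, 0.086, -0.02],
    [0.009, 0.113, -0.035],
    [0.011, 0.14, -0.05],
    [0.013, 0.164, -0.068],
    [0.015, 0.188, -0.09],
    [0.017, 0.21, -0.11]
  ],
  "dr": [
    [-0.125, 0.01, 0],
    [-0.25, 0.02, 0],
    [-0.375, 0.03, 0],
    [-0.5, 0.04, 0],
    [-0.625, 0.05, 0],
    [-0.75, 0.06, 0],
    [-0.875, 0.07, 0],
    [-0.997, 0.08, 0]
  ],
  "jaw": [0, 0, 0, 0, 0, 0, 0, 0]
}}

```text
time: 30.63
tool_pos: [0.5658, 0.271, 0.2799]
tool_rot: [2.644, 0.0, 3.062]
contact_force: [-0.6, 1.0, -2.9]
opening: 0.0116
grip_force: 60.0
```

{"name": "apply_moves", "arguments": {
  "delta_pos": [
    [0.003, 0.02, -0.02],
    [0.006, 0.04, -0.045],
    [0.01, 0.06, -0.07],
    [0.013, 0.075, -0.1],
    [0.018, 0.085, -0.125],
    [0.021, 0.092, -0.155],
    [0.025, 0.1, -0.185],
    [0.028, 0.105, -0.21]
  ],
  "dr": [
    [-0.125, 0.01, 0],
    [-0.25, 0.02, 0],
    [-0.375, 0.03, 0],
    [-0.5, 0.04, 0],
    [-0.625, 0.05, 0],
    [-0.75, 0.06, 0],
    [-0.875, 0.07, 0],
    [-0.997, 0.08, 0]
  ],
  "jaw": [0, 0, 0, 0, 0, 0, 0, 0]
}}

```text
time: 31.3
tool_pos: [0.5768, 0.3131, 0.1951]
tool_rot: [-3.14, -0.001, 3.062]
contact_force: [0.0, -0.0, -2.5]
opening: 0.0112
grip_force: 60.0
```

{"name": "apply_moves", "arguments": {
  "delta_pos": [
    [0, 0, 0],
    [0, 0, 0],
    [0, 0, 0]
  ],
  "dr": [
    [0, 0, 0],
    [0, 0, 0],
    [0, 0, 0]
  ],
  "jaw": [0, 0, 0]
}}

```text
time: 31.55
tool_pos: [0.5773, 0.3123, 0.1964]
tool_rot: [3.139, -0.0, 3.062]
contact_force: [0.6, -0.7, -2.0]
opening: 0.0116
grip_force: 60.0
```

Run:
```python
from h import *
st()
a=eyes.read_camera("side")[:,:,::-1]; b=eyes.read_camera("top")[:,:,::-1]; w=eyes.read_camera("wrist")[:,:,::-1]
cv2.imwrite("pics/it.png",b)
r=lambda x:cv2.resize(x,(390,290))
cv2.imwrite("pics/is.png",np.vstack([np.hstack([r(a[130:330,180:480]),r(b[60:260,150:450])]),np.hstack([r(w),r(b)])]))
```

```text
t31.6 tcp [0.5773 0.3123 0.1964] rot [ 3.139 -0.     3.062] F [ 0.6 -0.7 -2. ] open 0.0116 grip 60.0 q [ 0.38  0.61  1.17  0.    1.36 -1.11]
```

View pics/is.png

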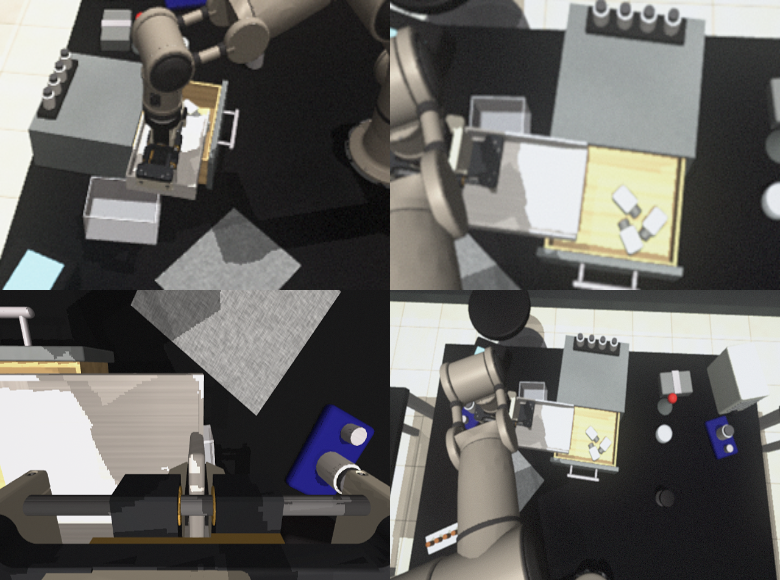

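All three bottles lie in the drawer at (627,200), (652,222) and (630,237) in the upper-right panel, and the tray is empty. I'll return it to the mat.

{"name": "apply_moves", "arguments": {
  "delta_pos": [
    [-0.03, 0.04, 0],
    [-0.09, 0.11, 0],
    [-0.15, 0.18, 0],
    [-0.21, 0.255, 0],
    [-0.27, 0.33, 0],
    [-0.33, 0.4, 0],
    [-0.367, 0.445, 0],
    [-0.367, 0.445, 0]
  ],
  "dr": [
    [0, 0, -0.03],
    [0, 0, -0.07],
    [0, 0, -0.11],
    [0, 0, -0.16],
    [0, 0, -0.2],
    [0, 0, -0.24],
    [0, 0, -0.27],
    [0, 0, -0.27]
  ],
  "jaw": [0, 0, 0, 0, 0, 0, 0, 0]
}}

```text
time: 32.37
tool_pos: [0.427, 0.4938, 0.1969]
tool_rot: [3.138, -0.001, 2.93]
contact_force: [-0.5, -0.6, -2.0]
opening: 0.0115
grip_force: 60.0
```

{"name": "apply_moves", "arguments": {
  "delta_pos": [
    [0, 0, -0.07],
    [0, 0, -0.15],
    [0, 0, -0.23],
    [0, 0, -0.29],
    [0, 0, -0.33],
    [0, 0, -0.35],
    [0, 0, -0.36],
    [0, 0, -0.363]
  ],
  "dr": [
    [0, 0, 0],
    [0, 0, 0],
    [0, 0, 0],
    [0, 0, 0],
    [0, 0, 0],
    [0, 0, 0],
    [0, 0, 0],
    [0, 0, 0]
  ],
  "jaw": [0, 0, 0, 0, 0, 0, 0, 0]
}}

```text
time: 33.03
tool_pos: [0.4313, 0.49, 0.0512]
tool_rot: [3.141, 0.0, 2.926]
contact_force: [-0.1, 0.7, -2.3]
opening: 0.0117
grip_force: 60.0
```

{"name": "apply_moves", "arguments": {
  "delta_pos": [
    [0, 0, 0],
    [0, 0, 0],
    [0, 0, 0]
  ],
  "dr": [
    [0, 0, 0],
    [0, 0, 0],
    [0, 0, 0]
  ],
  "jaw": [0, 0, 0]
}}

```text
time: 33.28
tool_pos: [0.431, 0.4908, 0.0521]
tool_rot: [3.14, 0.001, 2.927]
contact_force: [-0.4, -0.4, -2.5]
opening: 0.0118
grip_force: 60.0
```

{"name": "apply_moves", "arguments": {
  "delta_pos": [
    [0, 0, -0.008],
    [0, 0, -0.008],
    [0, 0, -0.008],
    [0, 0, -0.008],
    [0, 0, -0.008]
  ],
  "dr": [
    [0, 0, 0],
    [0, 0, 0],
    [0, 0, 0],
    [0, 0, 0],
    [0, 0, 0]
  ],
  "jaw": [0, 0, 0.35, 0.35, 0.35]
}}

```text
time: 33.7
tool_pos: [0.4306, 0.4904, 0.0479]
tool_rot: [3.141, 0.0, 2.927]
contact_force: [-0.4, -0.3, -0.9]
opening: 0.0274
grip_force: 0.0
```

{"name": "apply_moves", "arguments": {
  "delta_pos": [
    [0, 0, 0],
    [0, 0, 0.06],
    [0, 0, 0.14],
    [0, 0, 0.23],
    [0, 0, 0.32],
    [0, 0, 0.38],
    [0, 0, 0.38]
  ],
  "dr": [
    [0, 0, 0],
    [0, 0, 0],
    [0, 0, 0],
    [0, 0, 0],
    [0, 0, 0],
    [0, 0, 0],
    [0, 0, 0]
  ],
  "jaw": [0.35, 0.35, 0.35, 0.35, 0.35, 0.35, 0.35]
}}

```text
time: 34.28
tool_pos: [0.4324, 0.4921, 0.2063]
tool_rot: [3.132, 0.007, 2.927]
contact_force: [0.1, 0.2, 0.7]
opening: 0.0324
grip_force: 0.0
```

{"name": "apply_moves", "arguments": {
  "delta_pos": [
    [-0.009, -0.37, 0],
    [-0.009, -0.37, 0],
    [-0.009, -0.37, 0],
    [-0.009, -0.37, 0],
    [-0.009, -0.37, 0]
  ],
  "dr": [
    [0, 0, -0.964],
    [0, 0, -0.964],
    [0, 0, -0.964],
    [0, 0, -0.964],
    [0, 0, -0.964]
  ],
  "jaw": [0.25, 0.25, 0.25, 0.25, 0.25]
}}

```text
time: 34.7
tool_pos: [0.4264, 0.3382, 0.1991]
tool_rot: [-3.139, 0.0, 2.436]
contact_force: [0.8, 0.8, -0.3]
opening: 0.0231
grip_force: 0.0
```

{"name": "apply_moves", "arguments": {
  "delta_pos": [
    [-0.009, -0.37, 0],
    [-0.009, -0.37, 0],
    [-0.009, -0.37, 0],
    [-0.009, -0.37, 0],
    [-0.009, -0.37, 0]
  ],
  "dr": [
    [0, 0, -0.964],
    [0, 0, -0.964],
    [0, 0, -0.964],
    [0, 0, -0.964],
    [0, 0, -0.964]
  ],
  "jaw": [0.25, 0.25, 0.25, 0.25, 0.25]
}}

```text
time: 35.12
tool_pos: [0.423, 0.1912, 0.1992]
tool_rot: [-3.14, 0.001, 1.955]
contact_force: [0.0, 0.1, 0.2]
opening: 0.0229
grip_force: 0.0
```

{"name": "apply_moves", "arguments": {
  "delta_pos": [
    [-0.009, -0.37, 0],
    [-0.009, -0.37, 0],
    [-0.009, -0.37, 0],
    [-0.009, -0.37, 0],
    [-0.009, -0.37, 0],
    [-0.009, -0.37, 0],
    [-0.009, -0.37, 0]
  ],
  "dr": [
    [0, 0, -0.964],
    [0, 0, -0.964],
    [0, 0, -0.964],
    [0, 0, -0.964],
    [0, 0, -0.964],
    [0, 0, -0.964],
    [0, 0, -0.964]
  ],
  "jaw": [0.25, 0.25, 0.25, 0.25, 0.25, 0.25, 0.25]
}}

```text
time: 35.7
tool_pos: [0.4199, 0.0471, 0.1993]
tool_rot: [-3.141, -0.001, 1.483]
contact_force: [0.4, 0.8, -0.2]
opening: 0.0229
grip_force: 0.0
```

Run:
```python
from h import *
st(); c=cam("wrist"); im=eyes.read_camera("wrist")[:,:,::-1].copy(); b=eyes.read_camera("top")[:,:,::-1]
cv2.imwrite("pics/jj.png",cv2.resize(np.vstack([im,b]),None,fx=.74,fy=.74))
for r in (150,170,190,210,230):
    xs=np.where(im[r,290:352].min(1)>110)[0]+290
    if len(xs): print(r,xs.min(),xs.max(),ray(c,[((xs.min()+xs.max())/2,r)],.082)[0].round(4))
```

```text
t35.7 tcp [0.4199 0.0471 0.1993] rot [-3.141e+00 -1.000e-03  1.483e+00] F [ 0.4  0.8 -0.2] open 0.0229 grip 0.0 q [-0.07  0.18  1.83  0.    1.13  0.02]
150 319 328 [0.4253 0.0876 0.082 ]
170 319 328 [0.4237 0.0698 0.082 ]
190 319 327 [0.4216 0.0513 0.082 ]
210 320 327 [0.4204 0.032  0.082 ]
230 320 327 [0.4186 0.0119 0.082 ]
```

View pics/jj.png

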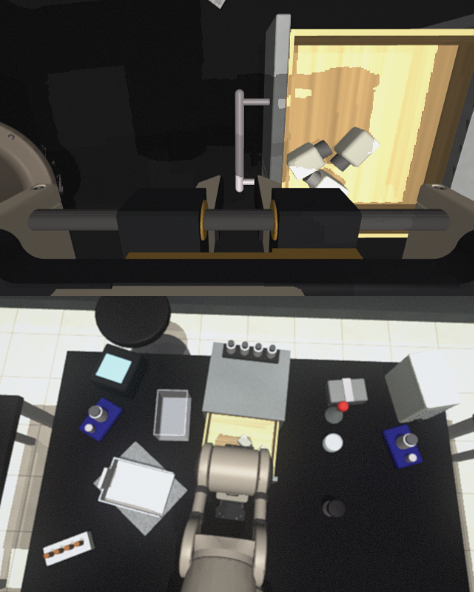

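The tray is back on its mat and the bottles lie flat in the drawer. The bar is under the gripper, so I'll grip it and push the drawer shut.

{"name": "apply_moves", "arguments": {
  "delta_pos": [
    [0.002, 0, -0.05],
    [0.002, 0, -0.12],
    [0.002, 0, -0.2],
    [0.002, 0, -0.27],
    [0.002, 0, -0.32],
    [0.002, 0, -0.34],
    [0.002, 0, -0.34]
  ],
  "dr": [
    [0, 0, 0],
    [0, 0, 0],
    [0, 0, 0],
    [0, 0, 0],
    [0, 0, 0],
    [0, 0, 0],
    [0, 0, 0]
  ],
  "jaw": [0.25, 0.25, 0.25, 0.25, 0.25, 0.25, 0.25]
}}

```text
time: 36.38
tool_pos: [0.4194, 0.0472, 0.0621]
tool_rot: [-3.138, 0.0, 1.483]
contact_force: [0.1, 1.1, 0.2]
opening: 0.0231
grip_force: 0.0
```

{"name": "apply_moves", "arguments": {
  "delta_pos": [
    [0, 0, 0],
    [0, 0, 0],
    [0, 0, 0],
    [0, 0, 0],
    [0, 0, 0]
  ],
  "dr": [
    [0, 0, 0],
    [0, 0, 0],
    [0, 0, 0],
    [0, 0, 0],
    [0, 0, 0]
  ],
  "jaw": [0, 0, 0, 0, 0],
  "force": 30
}}

```text
time: 36.8
tool_pos: [0.4214, 0.0465, 0.0646]
tool_rot: [3.139, -0.0, 1.481]
contact_force: [-0.2, 3.3, 6.8]
opening: 0.0097
grip_force: 30.0
```

{"name": "apply_moves", "arguments": {
  "delta_pos": [
    [0.03, -0.002, 0],
    [0.07, -0.006, 0],
    [0.12, -0.01, 0],
    [0.17, -0.014, 0],
    [0.22, -0.018, 0],
    [0.27, -0.022, 0],
    [0.31, -0.025, 0],
    [0.35, -0.028, 0]
  ],
  "dr": [
    [0, 0, 0],
    [0, 0, 0],
    [0, 0, 0],
    [0, 0, 0],
    [0, 0, 0],
    [0, 0, 0],
    [0, 0, 0],
    [0, 0, 0]
  ],
  "jaw": [0, 0, 0, 0, 0, 0, 0, 0]
}}

```text
time: 37.47
tool_pos: [0.5617, 0.0345, 0.0647]
tool_rot: [3.14, 0.001, 1.481]
contact_force: [-1.3, -1.2, 6.1]
opening: 0.0099
grip_force: 30.0
```

{"name": "apply_moves", "arguments": {
  "delta_pos": [
    [0.03, -0.002, 0],
    [0.06, -0.005, 0],
    [0.08, -0.006, 0],
    [0.1, -0.008, 0],
    [0.115, -0.009, 0],
    [0.122, -0.01, 0],
    [0.127, -0.01, 0],
    [0.127, -0.01, 0]
  ],
  "dr": [
    [0, 0, 0],
    [0, 0, 0],
    [0, 0, 0],
    [0, 0, 0],
    [0, 0, 0],
    [0, 0, 0],
    [0, 0, 0],
    [0, 0, 0]
  ],
  "jaw": [0, 0, 0, 0, 0, 0, 0, 0]
}}

```text
time: 38.13
tool_pos: [0.6087, 0.0304, 0.0646]
tool_rot: [-3.136, 0.002, 1.481]
contact_force: [-12.9, -2.0, 14.3]
opening: 0.0096
grip_force: 30.0
```

The bar is back at x = 0.6087, its shut position, with contact resistance. I'll release, retreat and check.

{"name": "apply_moves", "arguments": {
  "delta_pos": [
    [-0.008, 0, 0],
    [-0.008, 0, 0],
    [-0.008, 0, 0],
    [-0.008, 0, 0.08],
    [-0.008, 0, 0.16],
    [-0.008, 0, 0.26],
    [-0.008, 0, 0.36],
    [-0.008, 0, 0.4]
  ],
  "dr": [
    [0, 0, 0],
    [0, 0, 0],
    [0, 0, 0],
    [0, 0, 0],
    [0, 0, 0],
    [0, 0, 0],
    [0, 0, 0],
    [0, 0, 0]
  ],
  "jaw": [0.24, 0.24, 0.24, 0.24, 0.24, 0.24, 0.24, 0.24]
}}

```text
time: 38.8
tool_pos: [0.6101, 0.0311, 0.2296]
tool_rot: [3.133, -0.0, 1.481]
contact_force: [1.0, -0.3, 0.3]
opening: 0.022
grip_force: 0.0
```

{"name": "apply_moves", "arguments": {
  "delta_pos": [
    [-0.3, -0.3, 0.1],
    [-0.3, -0.3, 0.1],
    [-0.3, -0.3, 0.1],
    [-0.3, -0.3, 0.1],
    [-0.3, -0.3, 0.1],
    [-0.3, -0.3, 0.1],
    [-0.3, -0.3, 0.1]
  ],
  "dr": [
    [0, 0, 0],
    [0, 0, 0],
    [0, 0, 0],
    [0, 0, 0],
    [0, 0, 0],
    [0, 0, 0],
    [0, 0, 0]
  ],
  "jaw": [0.24, 0.24, 0.24, 0.24, 0.24, 0.24, 0.24]
}}

```text
time: 39.38
tool_pos: [0.4884, -0.0889, 0.2637]
tool_rot: [3.141, -0.0, 1.48]
contact_force: [-0.9, 0.1, 1.1]
opening: 0.0218
grip_force: 0.0
```

Run:
```python
from h import *
st(); b=eyes.read_camera("top")[:,:,::-1]; cv2.imwrite("pics/k.png",b); c=cam("top"); a=cv2.imread("pics/top0.png")
for n,im in(("old",a),("new",b)):
    for k in blobs(im,im.min(2)>150,100,400):
        r=cv2.minAreaRect(k)
        if 280<r[0][0]<370 and 160<r[0][1]<220: print(n,np.round(r,1) if 0 else r, ray(c,[r[0]],.085).round(4))
```

```text
t39.4 tcp [ 0.4884 -0.0889  0.2637] rot [ 3.141 -0.     1.48 ] F [-0.9  0.1  1.1] open 0.0218 grip 0.0 q [-0.33  0.26  1.54  0.    1.34 -0.24]
old ((326.1828918457031, 178.90036010742188), (49.48703384399414, 15.252851486206055), 6.9529571533203125) [[0.6208 0.0316 0.085 ]]
old ((327.5606384277344, 165.99232482910156), (106.03783416748047, 4.327469825744629), 6.8090500831604) [[0.6556 0.0292 0.085 ]]
new ((320.0287780761719, 183.7567901611328), (37.551387786865234, 15.192545890808105), 27.299575805664062) [[0.6073 0.0468 0.085 ]]
new ((308.490966796875, 163.5746612548828), (67.59614562988281, 4.031100749969482), 6.911226749420166) [[0.6601 0.0788 0.085 ]]
```

View pics/k.png

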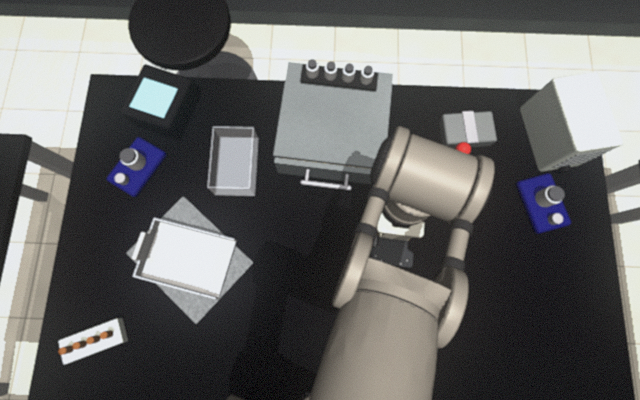

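The drawer is shut, with its handle at (327,184) as at the start. The tray is centred on its mat at (190,258), and no bottles remain on the bench.

```bash
python3 -c "
from cell import job
print(job.hand_in())"
```

```text
the job is handed in; nothing more can be done
None
```

I handed the job in at about 39 s on the robot's clock: all three bottles are in the shut drawer, the tray is upright on its mat, and I saw none of the bystanders move. `hand_in()` returned no verdict.

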